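# Inspect the red-leaf seedling under the magnifier

### The arm

A 6-joint arm with a two-finger parallel gripper is mounted at the origin on the work surface. World frame = base frame: x ahead of the robot, y to its left, z up, the work surface at z = 0. Lengths are in m, angles in degrees, forces in N, time in s.
With the tool pointing down it reaches from about 0.35 to 0.975 m from the base axis. Payload 4.9 kg.
Tool frame: the origin (TCP) lies between the finger pads; the fingertips stand 14 mm ahead of it and the grasp point (between the pads) lies 5 mm behind it; z points along the fingers, x is the direction in which the jaws open and shut, and the axes are right-handed (so a half turn about z gives the same grasp; the last joint's range is limited). The gripper opens to 85 mm and grips with 20 to 120 N. Pads are 22 mm wide; open, the fingers measure 114 mm over their backs; the gripper's body (76 mm by 85 mm) begins 54 mm behind the grasp point. The pads swing forward as they close: fully open they stand 13 mm farther back than shut.
Start: joints at [60.562, 3.019, 92.412, -0, 84.569, -6.818], TCP at [0.24, 0.577, 0.245] pointing down, gripper open.
Joint ranges: [-172.51, 172.51], [-57.92, 126.97], [3.15, 148.05], [-58.71, 238.71], [5.1, 150.11], [-179.66, 179.66]. Speed limits (degrees/s): [147.25, 147.25, 180, 180, 180, 180].

### API

Orientations are given as [roll, pitch, yaw] about the fixed x, y, z axes, in that order (R = Rz(yaw) Ry(pitch) Rx(roll)).
In Python, from station import readout, snapshot, camera_info, ticket, models gives the robot as it stands.
- The arm moves only by the tool jog_arm, never from a script. Its argument "rows" is a list that holds one entry, the list of rows, each a list of 7 numbers: the turn, a rotation vector about the tool's x, y, z in rad, then the shift along the tool's x, y, z in m, then the opening, from 0 (shut) to 1 (fully open). In form: [[[ax, ay, az, x, y, z, fingers], ...]]. A call has exactly 8 rows; each row shifts and turns the commanded pose from where the row before left it, along the tool's axes as they then stand; what a row does not reach is not made up. A row lasts 1/10 s, in which the tool goes at most 50 mm and 8.59 degrees, less where a joint would pass 70% of its speed; a pose out of reach is approached as far as the arm can. A call with a gripper value outside its range is refused whole. The fingers move at their own pace and stop on an object; the grip force is fixed at half the most. Time passes only in rows, so rows that do not move let the fingers close, or fill a call up. It gives the time, the measured TCP pose, the force and the opening at its end, in the units of the state.
- readout.read_state(): the state, without advancing time (a new reading comes with each control period).
- snapshot(name): name is "scene" or "top"; returns the picture (420x560x3 uint8, red, green, blue); there is no depth.
- camera_info(name): a dict with "fx", "fy", "cx", "cy" (pixels), "rvec" (rotation vector, rad) and "tvec" (3), from world to camera coordinates, as OpenCV has them. Camera axes: x right, y down, z forward; pixel columns grow to the right and rows downward; lengths in m; the calibration is good to about 2 mm. A picture is of the moment at which its call begins. camera_info takes no time and is no camera call.
- ticket.finish_job(): hands the job in, once; it reports no verdict.
Trained networks look in the newest picture that a camera, given by its name, has taken for a name from the list of things; names that differ only in an ending like _2 or _b are one class to them, and where a whole thing is asked for, a point or a joint stands for the part that bears it (a point fixed in the world has none). Each returns a list of dicts, best first, with "score" (0 to 1); they miss things now and then, are a little off and sometimes report something else, mostly with a low value. They report only what shows in the picture. A call takes as long as a camera call. They do not tell look-alikes from the thing itself.
- models.boxes_of(label, camera): "centre" ([x, y, z] in m, in world coordinates, good to about 4 mm: the middle of the surface that is visible of it).
- models.cut_out(label, camera): "pixels" (420x560 bool, what is visible of it).
The state is a dict: "time": time; "joint_pos": joint angles; "joint_vel": joint speeds; "joint_efforts": joint torques, N m; "position": TCP position; "tool_rot": TCP orientation; "wrist_force": force on the tool from outside, world axes, zero at the start; "wrist_torque": the same for the moment, N m; "finger_gap": finger opening in m.
Only numpy, scipy, OpenCV 4.12 (cv2) and the standard library are available. Lean on these libraries where they do the work, as an engineer would, in place of code of your own. Each camera call takes 0.05 s, during which the arm holds its last target.

### The job

Take the seedling with the dark red leaves out of its bin and stand it upright in the middle of the white tile (inside the blue circle), setting it down rather than dropping it. Then draw the magnifying glass out of its leaning holder and hold the lens level and centred over that seedling, about 5 cm above its leaves, touching nothing else with it; finish while holding it there still. Leave the green seedlings, bottle, jar, clay pot and dibber where they are.

Things in the scene. Friction and masses are not known exactly. Their poses are not given: they have to be found in the camera images.
- red_pot_mid (a point): Seedling with dark red leaves in a round black pot, the one to inspect. Pot 40 mm in diameter, straight-sided, 50 mm tall, about 70 g; the leaves (soft, not felt by the gripper) reach some 30 mm above the pot. The point is the pot's centre, 25 mm above its underside, on its axis; z is up along the pot. It starts upright in one of the three bin compartments.
- red_pot: The same red-leaf pot; origin at the centre of its underside.
- green_pot1_mid (a point): Seedling with bright green leaves in the same kind of black pot (40 mm across, 50 mm tall), in another compartment; point at the pot's centre. To be left alone.
- green_pot2_mid (a point): Second bright green seedling, same size, in the remaining compartment; point at the pot's centre. To be left alone.
- bin: Grey open bin fixed to the table, 150 mm (its x) by 200 mm (its y) by 35 mm high, walls and floor 5 mm; two walls parallel to its x axis divide it into three compartments side by side along its y, each 140 mm (x) by 60 mm (y) inside, centred at y = -65, 0 and +65 mm. A pot stands near the middle of each, so there is room for fingers on the pot's two sides along the bin's x. Origin under its centre.
- tile_mid (a point): White square tile fixed to the table, 120 x 120 x 8 mm, with a blue circle 74 mm across drawn on it. The point is the middle of its upper face, 8 mm above the table.
- stand: Green magnifier holder fixed to the table: base 130 x 90 x 14 mm, origin under the base's centre, z up. It carries an inclined rectangular socket (outside 36 x 28 mm, 55 mm deep inside, with 3 mm of play on either side of the handle and 4 mm above it) that leans towards the stand's +x, 50 degrees above level, the way the magnifier is drawn out. The mouth is about 77 mm above the table.
- lens (a point): Centre of the magnifier's lens: round, 76 mm across over the steel rim, 10 mm thick. Axes are the magnifier's: x runs from the handle to the lens along the handle, y across the handle in the lens's plane, z is the normal of the lens. In the holder its x axis points up the incline (50 degrees above level, towards the stand's +x) and its y axis is level, the stand's y.
- handle (a point): Middle of the exposed part of the magnifier's orange handle, and about its centre of mass: 78 mm from the lens centre along the magnifier's -x, same axes as the lens. The handle is a bar 22 mm wide (y) by 16 mm thick (z) and runs from 33 to 173 mm from the lens centre; in the holder it just lies on socket wall and tongue, its last 55 mm in the socket, 80 mm showing, this point 108 mm above the table.
- handle_end (a point): The free end of the magnifier's handle, 173 mm from the lens centre along its -x.
- socket_floor (a point): Point on the bottom of the holder's socket where the handle's end rests, 35 mm above the table. From the socket's lower wall a tongue 12 mm wide and 4 mm thick runs on under the handle to 48 mm from the lens centre; it is narrower than the handle, so fingers pass beside it.
- magnifier: The whole magnifier, about 120 g, rigid; origin at the lens centre.
- bottle_mid (a point): Brown bottle, 60 mm across, 170 mm tall, standing; its centre. Leave alone.
- jar_mid (a point): Glass jar with green lid, 64 mm across, 80 mm tall; its centre. Leave alone.
- bottle: The same bottle; origin under its centre.
- jar: The same jar; origin under its centre.
- clay_pot_mid (a point): Empty clay pot, 80 mm across at the rim, 75 mm tall; its centre. Leave alone.
- dibber_mid (a point): Dibber lying flat, wooden grip and steel point, 160 mm long, 22 mm thick; point near its middle. Leave alone.
Mind the look-alikes: they are no part of the job. Leave any purple or yellow look-alike of the magnifier alone.

How it is judged:
By the outcome, as a careful person would: the job done as asked, in the order asked, and still so for the second after the job is handed in, while the arm keeps its last pose, push and grip.
It also fails if it takes over 45 s, if anything falls off the work surface, if the arm or the gripper's body presses on something with over 40 N, if the wrist force passes 120 N, or if a joint passes its speed limit or range.

## Working session

There is one attempt and no reset: what is moved stays moved. The work goes in short steps, Python scripts to look and compute and a tool call to move; the robot and the scene stay as the last step left them, time stands still between calls to the robot, and variables do not carry over. Pictures are saved under pics/ and viewed, and the job is handed in when it is done.

Besides the shell and the picture viewer there is one more tool, called after "Emit:" as name(argument=value, ...) on one line, values as JSON. jog_arm: Moves the arm, as the interface text tells. Its arguments: {"type":"object","properties":{"rows":{"type":"array","items":{"type":"array","items":{"type":"array","items":{"type":"number"}}}}},"required":["rows"]}

```bash
mkdir -p pics; ls; python3 - <<'E'
from station import readout, snapshot, camera_info, models
import cv2
print(readout.read_state())
for n in("scene","top"):
    im=snapshot(n); cv2.imwrite(f"pics/{n}0.png",im[:,:,::-1]); print(n,camera_info(n))
E
```

```text
pics
{'time': 0.0, 'joint_pos': array([ 6.05615652e+01,  3.05760484e+00,  9.24930396e+01, -1.10969739e-03,
        8.45697460e+01, -6.81841542e+00]), 'joint_vel': array([ 0.03018935, -0.1127217 ,  0.02864698,  0.02183588,  0.00789414,
        0.01221085]), 'joint_efforts': array([ 3.39170847e-04, -3.93660235e+01, -3.70183825e+01, -1.05793240e-04,
        6.68768131e-03, -2.85166003e-06]), 'position': array([0.24009264, 0.57638794, 0.24404938]), 'tool_rot': array([-1.79986804e+02,  1.19670056e-01,  6.73801006e+01]), 'wrist_force': array([-0.07681742, -0.27224158, -0.34300514]), 'wrist_torque': array([-0.00269499,  0.01066963, -0.00662647]), 'finger_gap': 0.08543172771362559}
scene {'fx': 383.68814178599314, 'fy': 383.68814178599314, 'cx': 279.31173802145014, 'cy': 217.1990025429162, 'rvec': array([ 0.89038332,  2.56688501, -0.98939403]), 'tvec': array([ 0.37131128, -0.14769926,  1.38427238])}
top {'fx': 411.7958053222034, 'fy': 411.7958053222034, 'cx': 287.5551057873065, 'cy': 214.3939852027428, 'rvec': array([ 2.24544136, -1.95393025,  0.1960716 ]), 'tvec': array([-0.04152391,  0.51537225,  1.10808198])}
```

View pics/scene0.png

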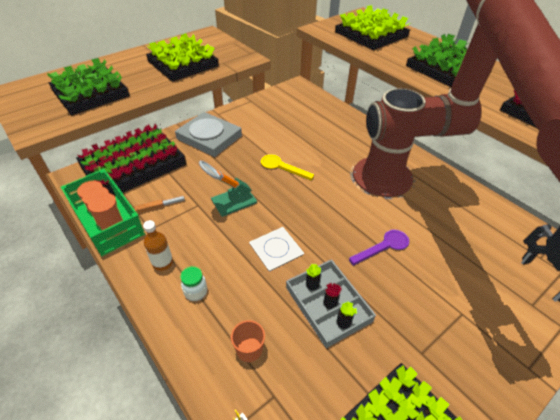

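View pics/top0.png

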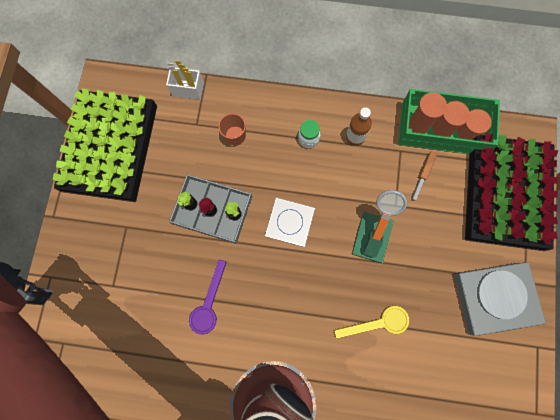

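```bash
cat > h.py <<'E'
import numpy as np, cv2
from scipy.spatial.transform import Rotation as R
from station import readout, snapshot, camera_info, models
def cam(n):
    c=camera_info(n);K=np.array([[c['fx'],0,c['cx']],[0,c['fy'],c['cy']],[0,0,1]])
    return K,cv2.Rodrigues(c['rvec'])[0],np.array(c['tvec'])
def proj(n,p):
    K,Rm,t=cam(n);q=K@(Rm@np.array(p)+t);return q[:2]/q[2]
def unproj(n,uv,z):
    K,Rm,t=cam(n);d=Rm.T@np.linalg.inv(K)@np.array([uv[0],uv[1],1.]);o=-Rm.T@t
    return o+d*(z-o[2])/d[2]
E
python3 - <<'E'
from h import *
np.set_printoptions(precision=4,suppress=True)
for l in "red_pot_mid red_pot green_pot1_mid bin tile_mid stand lens handle handle_end magnifier bottle jar clay_pot_mid dibber_mid".split():
  for n in("scene","top"):
    try:
      for d in models.boxes_of(l,n)[:4]: print(l,n,round(d['score'],2),np.array(d['centre']),proj(n,d['centre']).round(0))
    except Exception as e: print(l,n,e)
print(readout.read_state()['time'])
E
```

```text
red_pot_mid scene 0.74 [0.519  0.2649 0.0548] [330. 297.]
red_pot_mid top 0.76 [0.5033 0.2549 0.069 ] [207. 207.]
red_pot_mid top 0.69 [0.5106 0.3184 0.0658] [186. 202.]
red_pot_mid top 0.59 [0.7552 0.0073 0.0809] [307. 133.]
red_pot scene 0.6 [ 0.5425 -0.2143  0.1523] [218. 174.]
red_pot top 0.53 [0.5054 0.2573 0.0716] [206. 206.]
green_pot1_mid scene 0.66 [0.5248 0.3259 0.0582] [346. 315.]
green_pot1_mid scene 0.19 [0.7473 0.2224 0.0381] [248. 340.]
green_pot1_mid top 0.69 [0.5105 0.3181 0.0697] [185. 201.]
bin scene 0.98 [0.5332 0.2712 0.0106] [326. 311.]
bin scene 0.73 [ 0.5437 -0.2149  0.1479] [218. 175.]
bin scene 0.31 [0.746  0.2221 0.037 ] [249. 340.]
bin top 0.87 [0.5    0.2527 0.0076] [212. 213.]
tile_mid scene 0.58 [0.5056 0.0236 0.0063] [276. 248.]
tile_mid scene 0.55 [ 0.5    -0.204   0.0133] [235. 202.]
tile_mid scene 0.5 [ 0.7961 -0.119   0.0975] [159. 246.]
tile_mid top 0.76 [0.5038 0.023  0.0066] [289. 222.]
stand scene 0.18 [0.7473 0.2218 0.0402] [248. 340.]
stand top 0.64 [ 0.4745 -0.2053  0.0171] [367. 242.]
stand top 0.44 [0.5002 0.1797 0.0735] [233. 211.]
lens s
[... 1374 characters left out ...]
tle scene 0.82 [ 0.7994 -0.1194  0.0947] [158. 247.]
bottle scene 0.59 [0.7495 0.2232 0.0398] [248. 341.]
bottle scene 0.18 [0.7735 0.0228 0.0659] [195. 284.]
bottle top 0.94 [ 0.7799 -0.1359  0.1052] [359. 128.]
bottle top 0.5 [ 0.7092 -0.3546  0.019 ] [425. 171.]
jar scene 0.97 [0.7756 0.0201 0.0643] [194. 284.]
jar scene 0.67 [ 0.8027 -0.1156  0.0966] [157. 248.]
jar top 0.94 [0.7581 0.0048 0.0811] [308. 132.]
jar top 0.47 [0.5047 0.2534 0.0673] [208. 207.]
clay_pot_mid scene 0.8 [0.7491 0.2241 0.0416] [248. 341.]
clay_pot_mid top 0.71 [0.7634 0.2346 0.0397] [231. 126.]
clay_pot_mid top 0.23 [0.5059 0.2567 0.0691] [207. 206.]
dibber_mid scene 0.86 [ 0.7177 -0.3482  0.0105] [155. 207.]
1.5
```

```bash
python3 - <<'E'
import cv2,numpy as np
s=cv2.imread("pics/scene0.png");t=cv2.imread("pics/top0.png")
def c(im,x,y,w,h,f):return cv2.resize(im[y:y+h,x:x+w],None,fx=f,fy=f,interpolation=cv2.INTER_CUBIC)
a=c(t,160,165,100,90,4);b=c(t,340,175,100,90,4);d=c(s,270,225,100,90,4);e=c(s,180,140,100,90,4)
cv2.imwrite("pics/crops0.png",cv2.resize(np.vstack([np.hstack([a,b]),np.hstack([d,e])]),(660,594)))
cv2.imwrite("pics/crops1.png",np.hstack([b,e]))
E
```

```text
(no output)
```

View pics/crops0.png

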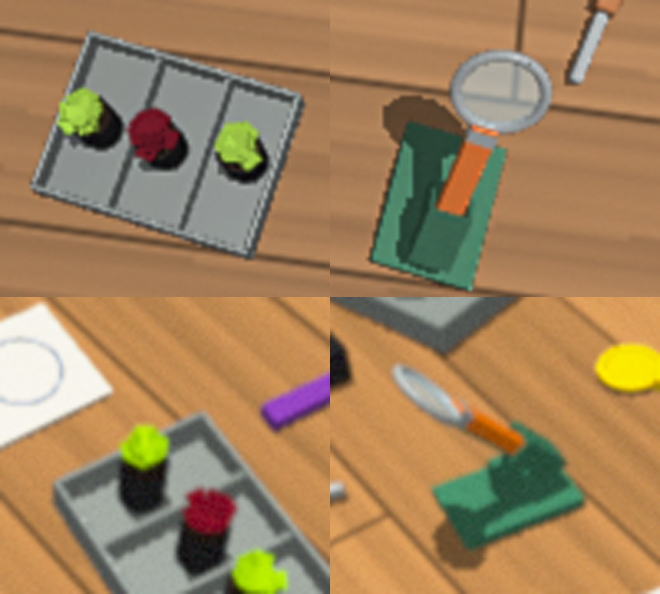

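View pics/crops1.png

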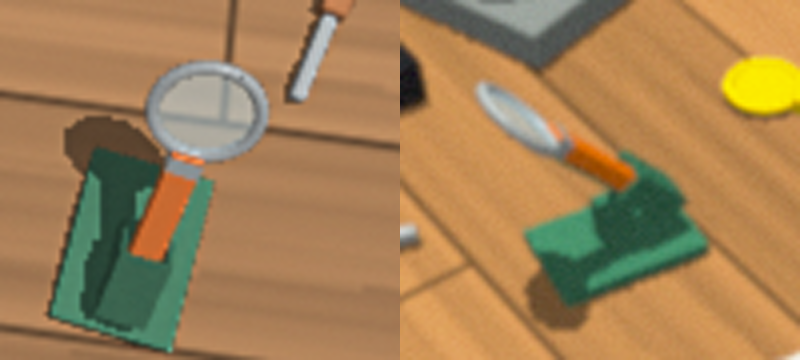

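```bash
python3 - <<'E'
from h import *
np.set_printoptions(precision=4,suppress=True)
for n in("scene","top"):
    K,Rm,t=cam(n);print(n,'cam at',-Rm.T@t)
im={n:cv2.imread(f"pics/{n}0.png") for n in("scene","top")}
# tile
for n,uv in(("scene",(276,248)),("top",(290,222))):
    m=(im[n].min(2)>190).astype(np.uint8)
    k,l,s,c=cv2.connectedComponentsWithStats(m)
    u=l[uv[1]+0,uv[0]] ; 
    mm=(l==u).astype(np.uint8); cs=max(cv2.findContours(mm,0,2)[0],key=cv2.contourArea)
    P=np.array([unproj(n,q[0],.008)[:2] for q in cs])
    r=cv2.minAreaRect((P*1000).astype(np.float32)); print('tile',n,s[u],r)
def fitrect(n,uvs,z):
    P=np.array([unproj(n,q,z)[:2] for q in uvs]); r=cv2.minAreaRect((P*1000).astype(np.float32));print(P.mean(0),r,np.diff(np.vstack([P,P[:1]]),axis=0))
fitrect('top',[(187.9,175),(251.5,194.4),(235.8,242.9),(170,221.7)],.035)
for z in(.014,0): fitrect('top',[(363.25,212),(393.5,220.5),(383,263),(352.5,254.25)],z)
print('lens',unproj('top',(392,202.5),.168),unproj('scene',(210,169.3),.168))
for n in im:
  for lab in('lens','handle','red_pot','bin','stand'):
    for d in models.cut_out(lab,n)[:3]:
      m=d['pixels'].astype(np.uint8); ys,xs=np.nonzero(m); print(lab,n,round(d['score'],2),m.sum(),xs.min(),xs.max(),ys.min(),ys.max(),xs.mean(),ys.mean())
      np.save(f"pics/{lab}_{n}_{int(xs.mean())}.npy",m)
E
```

```text
scene cam at [0.9488 0.5772 0.9179]
top cam at [ 0.2819 -0.0086  1.1898]
tile scene [ 250  227   54   43 1255] ((506.5187683105469, 23.220008850097656), (119.41963195800781, 119.10741424560547), 82.85151672363281)
tile top [ 265  198   50   49 1522] ((505.0894775390625, 22.578903198242188), (118.30960083007812, 118.63066101074219), 82.67877960205078)
[0.5078 0.2508] ((507.7496643066406, 249.98886108398438), (199.39715576171875, 147.42477416992188), 80.28974914550781) [[-0.0323 -0.1937]
 [-0.1458  0.0218]
 [ 0.0342  0.1964]
 [ 0.1439 -0.0246]]
[ 0.4917 -0.2219] ((491.65740966796875, -221.83370971679688), (90.44120025634766, 128.37124633789062), 81.69884490966797) [[-0.0131 -0.0895]
 [-0.1269  0.0189]
 [ 0.0128  0.0885]
 [ 0.1271 -0.0179]]
[ 0.4942 -0.2245] ((494.155517578125, -224.37261962890625), (91.51807403564453, 129.89974975585938), 81.69881439208984) [[-0.0132 -0.0906]
 [-0.1284  0.0191]
 [ 0.013   0.0895]
 [ 0.1286 -0.0181]]
lens [ 0.5598 -0.233   0.168 ] [ 0.5575 -0.2307  0.168 ]
lens scene 0.71 504 261 313 155 180 284.9246031746032 166.65674603174602
lens scene 0.67 801 349 4
[... 1028 characters left out ...]
05 337 380.0918091809181 323.017101710171
lens top 0.57 863 373 406 190 239 388.31633835457706 208.94206257242178
handle top 0.93 1049 334 408 306 337 379.94566253574834 322.9942802669209
handle top 0.9 982 189 225 260 333 207.1242362525458 305.428716904277
handle top 0.68 871 372 406 190 239 388.36739380022965 209.27095292766936
red_pot top 0.55 232 199 216 199 216 207.74137931034483 207.42241379310346
red_pot top 0.34 241 225 241 202 220 232.97095435684648 211.00414937759336
red_pot top 0.21 541 298 320 120 148 309.12014787430684 133.97597042513863
bin top 0.79 3070 169 251 175 243 211.2830618892508 209.3628664495114
stand top 0.84 1233 352 392 211 262 370.92619626926194 238.64314679643147
```

```bash
cat > fit.py <<'E'
from h import *
from scipy.optimize import minimize
np.set_printoptions(precision=4,suppress=True)
im={n:cv2.imread(f"pics/{n}0.png") for n in("scene","top")}
S=4
def hullmask(n,groups):
    m=np.zeros((420*S,560*S),np.uint8)
    for P in groups:
        q=np.array([proj(n,p) for p in P]); q=(q+.5)*S
        cv2.fillConvexPoly(m,cv2.convexHull(q.astype(np.float32)).astype(np.int32),255)
    return cv2.resize(m,(560,420),interpolation=cv2.INTER_AREA)/255.
th=np.linspace(0,2*np.pi,40,endpoint=False)
def mag(x,y,yaw,z=.168,inc=50):
    a=np.radians(inc);r=R.from_euler('z',yaw,degrees=True).as_matrix()@np.array([[np.cos(a),0,-np.sin(a)],[0,1,0],[np.sin(a),0,np.cos(a)]])
    o=np.array([x,y,z])
    D=[o+r@np.array([.038*np.cos(t),.038*np.sin(t),h]) for t in th for h in(-.005,.005)]
    H=[o+r@np.array([u,v,w]) for u in(-.033,-.116) for v in(-.011,.011) for w in(-.008,.008)]
    return [D,H]
E
python3 - <<'E'
from fit import *
M={'top':np.load('pics/lens_top_388.npy'),'scene':np.load('pics/lens_scene_216.npy')}
def cost(p,names=('top','scene')):
    return sum(np.abs(hullmask(n,mag(p[0],p[1],p[2]*100))-M[n]).sum() for n in names)
for ns in(('top','scene'),('top',),('scene',)):
    r=minimize(cost,[.559,-.232,-.083],args=(ns,),method='Nelder-Mead',options=dict(initial_simplex=[[.559,-.232,-.083],[.565,-.232,-.083],[.559,-.226,-.083],[.559,-.232,-.03]]))
    print(ns,r.x,r.fun)
    if len(ns)==2:best=r.x
def cyl(x,y,z0,z1,rr): return [np.array([x+rr*np.cos(t),y+rr*np.sin(t),z]) for t in th for z in(z0,z1)]
# dark red + black pixels near red pot
for n,(u,v) in(('scene',(332,296)),('top',(207,208))):
    I=im[n].astype(int);dark=(I.max(2)<60);red=(I[:,:,2]>60)&(I[:,:,1]<50)
    for nm,m in(('dark',dark),('red',red)):
        k=np.zeros_like(m);k[v-18:v+18,u-11:u+14]=1;ys,xs=np.nonzero(m&k);print(n,nm,len(xs),xs.min(),xs.max(),ys.min(),ys.max(),xs.mean(),ys.mean())
tiles=[]
for n,(u,v) in(('scene',(330,293)),('top',(207,208))):
    f=8;c=cv2.resize(im[n][v-25:v+25,u-25:u+25],None,fx=f,fy=f,interpolation=cv2.INTER_NEAREST)
    for z,col in((.005,(255,0,0)),(.055,(0,255,0)),(.085,(0,255,255))):
        q=np.array([(proj(n,p)-(u-25,v-25)+.5)*f for p in cyl(.509,.2535,z,z,.02)]);cv2.polylines(c,[q[::2].astype(int)],True,col,1)
    tiles.append(c)
cv2.imwrite('pics/potfit.png',np.hstack(tiles))
tiles=[]
for n,(u,v) in(('scene',(220,178)),('top',(385,215))):
    f=7;c=cv2.resize(im[n][v-28:v+28,u-28:u+28],None,fx=f,fy=f,interpolation=cv2.INTER_NEAREST)
    for P in mag(best[0],best[1],best[2]*100):
        q=np.array([(proj(n,p)-(u-28,v-28)+.5)*f for p in P],np.float32);cv2.polylines(c,[cv2.convexHull(q).astype(int)],True,(255,0,255),1)
    tiles.append(c)
cv2.imwrite('pics/magfit.png',np.hstack(tiles))
E
```

```text
Traceback (most recent call last):
  File "fit.py", line 9, in hullmask
    q=np.array([proj(n,p) for p in P]); q=(q+.5)*S
                ~~~~^^^^^
  File "h.py", line 8, in proj
    K,Rm,t=cam(n);q=K@(Rm@np.array(p)+t);return q[:2]/q[2]
           ~~~^^^
  File "h.py", line 5, in cam
    c=camera_info(n);K=np.array([[c['fx'],0,c['cx']],[0,c['fy'],c['cy']],[0,0,1]])
ValueError: time passes only in moves, steps and waits
```

Cache the camera info.

```bash
sed -i 's/^def cam(n)/import functools\n@functools.lru_cache(None)\ndef cam(n)/' h.py
cat > run1.py <<'E'
from fit import *
M={'top':np.load('pics/lens_top_388.npy'),'scene':np.load('pics/lens_scene_216.npy')}
def cost(p,names=('top','scene')):
    return sum(np.abs(hullmask(n,mag(p[0],p[1],p[2]*100))-M[n]).sum() for n in names)
for ns in(('top','scene'),('top',),('scene',)):
    r=minimize(cost,[.559,-.232,-.083],args=(ns,),method='Nelder-Mead',options=dict(initial_simplex=[[.559,-.232,-.083],[.565,-.232,-.083],[.559,-.226,-.083],[.559,-.232,-.03]]))
    print(ns,r.x,r.fun)
    if len(ns)==2:best=r.x
def cyl(x,y,z0,z1,rr): return [np.array([x+rr*np.cos(t),y+rr*np.sin(t),z]) for t in th for z in(z0,z1)]
for n,(u,v) in(('scene',(332,296)),('top',(207,208))):
    I=im[n].astype(int);dark=(I.max(2)<60);red=(I[:,:,2]>60)&(I[:,:,1]<50)
    for nm,m in(('dark',dark),('red',red)):
        k=np.zeros_like(m);k[v-18:v+18,u-11:u+14]=1;ys,xs=np.nonzero(m&k);print(n,nm,len(xs),xs.min(),xs.max(),ys.min(),ys.max(),xs.mean(),ys.mean())
tiles=[]
for n,(u,v) in(('scene',(330,293)),('top',(207,208))):
    f=8;c=cv2.resize(im[n][v-25:v+25,u-25:u+25],None,fx=f,fy=f,interpolation=cv2.INTER_NEAREST)
    for z,col in((.005,(255,0,0)),(.055,(0,255,0)),(.085,(0,255,255))):
        q=np.array([(proj(n,p)-(u-25,v-25)+.5)*f for p in cyl(.509,.2535,z,z,.02)]);cv2.polylines(c,[q[::2].astype(int)],True,col,1)
    tiles.append(c)
cv2.imwrite('pics/potfit.png',np.hstack(tiles))
tiles=[]
for n,(u,v) in(('scene',(220,178)),('top',(385,215))):
    f=7;c=cv2.resize(im[n][v-28:v+28,u-28:u+28],None,fx=f,fy=f,interpolation=cv2.INTER_NEAREST)
    for P in mag(best[0],best[1],best[2]*100):
        q=np.array([(proj(n,p)-(u-28,v-28)+.5)*f for p in P],np.float32);cv2.polylines(c,[cv2.convexHull(q).astype(int)],True,(255,0,255),1)
    tiles.append(c)
cv2.imwrite('pics/magfit.png',np.hstack(tiles))
E
timeout 300 python3 run1.py
```

```text
('top', 'scene') [ 0.5586 -0.2293 -0.0765] 124.51764705882354
('top',) [ 0.5579 -0.2304 -0.0939] 65.67450980392157
('scene',) [ 0.559  -0.2253 -0.0386] 37.45882352941177
scene dark 166 324 341 293 313 330.7710843373494 301.86746987951807
scene red 152 326 340 284 296 332.7828947368421 290.0986842105263
top dark 77 196 216 201 215 210.3116883116883 210.62337662337663
top red 157 199 213 198 213 205.71337579617835 205.03821656050957
```

View pics/potfit.png

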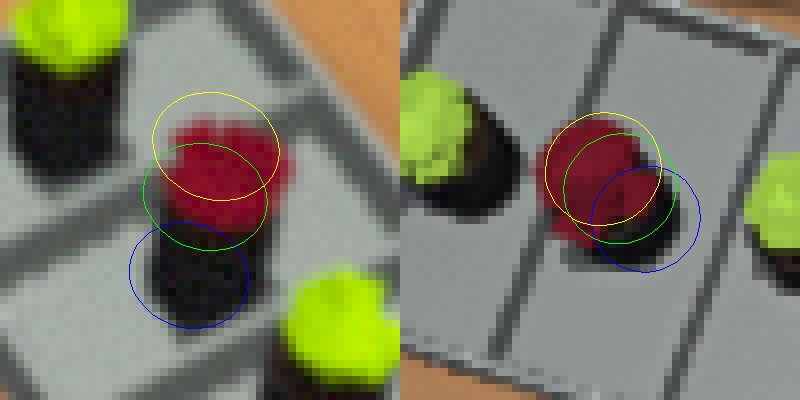

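View pics/magfit.png

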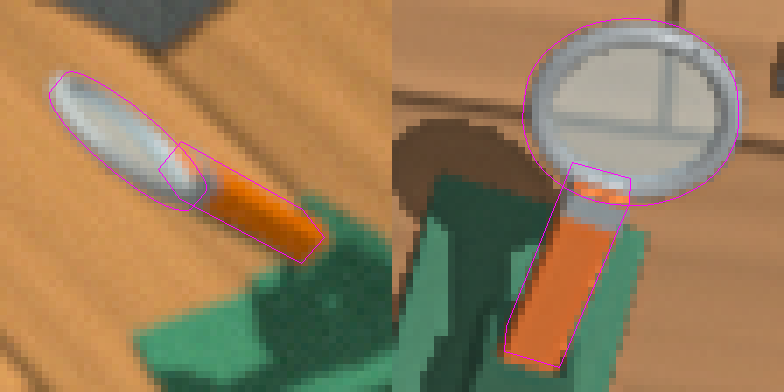

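```bash
cat > run2.py <<'E'
from fit import *
def cyl(x,y,z0,z1,rr): return [np.array([x+rr*np.cos(t),y+rr*np.sin(t),z]) for t in th for z in(z0,z1)]
M={}
for n,(u,v) in(('scene',(332,296)),('top',(207,208))):
    I=im[n].astype(int);m=(I.max(2)<75)|((I[:,:,2]>60)&(I[:,:,1]<60))
    k=np.zeros_like(m);k[v-18:v+18,u-12:u+13]=1;m&=k
    l=cv2.connectedComponents(m.astype(np.uint8))[1];M[n]=(l==l[v,u])
def cost(p,ns):return sum(np.abs(hullmask(n,[cyl(p[0],p[1],.005,.055,.02),cyl(p[0],p[1],.055,.08,.016)])-M[n]).sum() for n in ns)
for ns in(('top','scene'),('top',),('scene',)):
    r=minimize(cost,[.505,.254],args=(ns,),method='Nelder-Mead',options=dict(initial_simplex=[[.505,.254],[.5,.254],[.505,.26]]));print(ns,r.x,r.fun)
    if len(ns)==2:best=r.x
tiles=[]
for n,(u,v) in(('scene',(330,293)),('top',(207,208))):
    f=8;c=cv2.resize(im[n][v-25:v+25,u-25:u+25],None,fx=f,fy=f,interpolation=cv2.INTER_NEAREST)
    for z,col in((.005,(255,0,0)),(.055,(0,255,0)),(.085,(0,255,255))):
        q=np.array([(proj(n,p)-(u-25,v-25)+.5)*f for p in cyl(*best,z,z,.02)]);cv2.polylines(c,[q[::2].astype(int)],True,col,1)
    tiles.append(c)
cv2.imwrite('pics/potfit2.png',np.hstack(tiles))
E
timeout 300 python3 run2.py
```

```text
('top', 'scene') [0.5081 0.2609] 88.57647058823528
('top',) [0.5087 0.2613] 17.890196078431373
('scene',) [0.5063 0.2583] 55.51764705882353
```

View pics/potfit2.png

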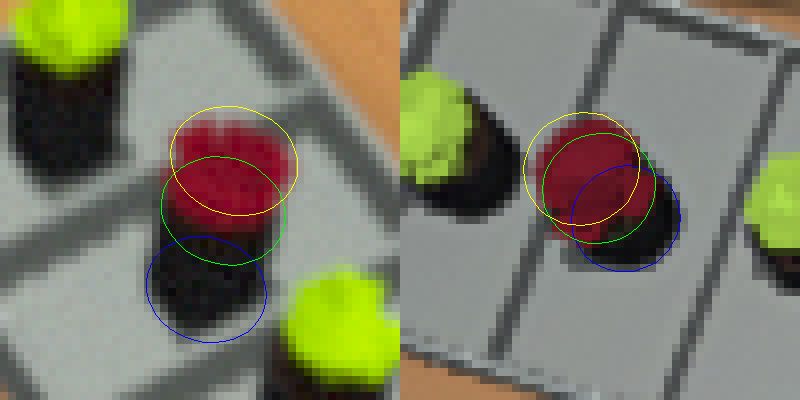

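```bash
cat > plan.py <<'E'
from h import *
import sys
def pose():
    s=readout.read_state();return np.array(s['position']),R.from_euler('xyz',s['tool_rot'],degrees=True),s
def plan(p0,r0,p1,r1,n,g,post=False,dec=4):
    """n rows, linear in world, constant rot"""
    w=(r0.inv()*r1).as_rotvec()/n; w=np.round(w,4); rows=[];p=p0.copy();r=r0
    for i in range(n):
        tgt=p0+(p1-p0)*(i+1)/n
        rn=r*R.from_rotvec(w); f=rn if post else r
        d=np.round(f.inv().apply(tgt-p),dec); p=p+f.apply(d); r=rn
        rows.append([*w.tolist(),*d.tolist(),g])
    print('end',p.round(4),r.as_euler('xyz',degrees=True).round(2),'max step',np.abs([q[3:6] for q in rows]).max())
    for q in rows: print(str([float(x)+0. for x in q]).replace(' ','')+',')
    return p,r
def down(yaw): return R.from_euler('xyz',[180,0,yaw],degrees=True)
E
python3 - <<'E'
from plan import *
p,r,s=pose();print(s['time'],s['joint_pos'].round(1))
rT=down(-9.3)
rm=r*R.from_rotvec((r.inv()*rT).as_rotvec()*8/10)
plan(p,r,np.array([.45,.33,.2]),rm,8,1)
E
```

```text
2.0 [60.6  3.  92.4 -0.  84.6 -6.8]
end [0.45 0.33 0.2 ] [180.     0.     6.05] max step 0.0404
[0.0,0.0,0.1338,-0.0184,0.0361,0.0057,1.0],
[0.0,0.0,0.1338,-0.0135,0.0382,0.0056,1.0],
[0.0,0.0,0.1338,-0.0082,0.0396,0.0057,1.0],
[0.0,0.0,0.1338,-0.0028,0.0404,0.0057,1.0],
[0.0,0.0,0.1338,0.0025,0.0404,0.0056,1.0],
[0.0,0.0,0.1338,0.0079,0.0397,0.0057,1.0],
[0.0,0.0,0.1338,0.0132,0.0383,0.0057,1.0],
[0.0,0.0,0.1338,0.0181,0.0362,0.0056,1.0],
```

Emit:
jog_arm(rows=[[[0, 0, 0.134, -0.018, 0.036, 0.006, 1], [0, 0, 0.134, -0.013, 0.038, 0.006, 1], [0, 0, 0.134, -0.008, 0.04, 0.005, 1], [0, 0, 0.134, -0.003, 0.04, 0.006, 1], [0, 0, 0.134, 0.003, 0.04, 0.006, 1], [0, 0, 0.134, 0.008, 0.04, 0.005, 1], [0, 0, 0.134, 0.013, 0.038, 0.006, 1], [0, 0, 0.134, 0.018, 0.036, 0.006, 1]]])

```text
time: 2.8
position: [0.4509, 0.3303, 0.1994]
tool_rot: [-180.0, -0.0, 5.6]
wrist_force: [-0.0, -0.4, -0.7]
finger_gap: 0.0851
```

```bash
python3 - <<'E'
from plan import *
p,r,s=pose();print(s['time'],s['joint_pos'].round(1),s['joint_vel'].round(1),p,s['tool_rot'])
plan(p,r,np.array([.506,.259,.12]),down(-9.3),7,1)
E
```

```text
2.8 [ 28.6  -4.1 104.    0.   80.1  22.9] [-41.1   4.8   1.2   0.   -6.2  35.3] [0.45086281 0.33027668 0.19937528] [-1.79983872e+02 -3.61265976e-02  5.64477710e+00]
end [0.506 0.259 0.12 ] [179.98   0.    -9.32] max step 0.0114
[-0.0001,-0.0001,0.0373,0.0068,0.0109,0.0113,1.0],
[-0.0001,-0.0001,0.0373,0.0073,0.0107,0.0114,1.0],
[-0.0001,-0.0001,0.0373,0.0076,0.0103,0.0113,1.0],
[-0.0001,-0.0001,0.0373,0.008,0.0101,0.0114,1.0],
[-0.0001,-0.0001,0.0373,0.0084,0.0098,0.0113,1.0],
[-0.0001,-0.0001,0.0373,0.0087,0.0094,0.0113,1.0],
[-0.0001,-0.0001,0.0373,0.0091,0.0091,0.0114,1.0],
```

Emit:
jog_arm(rows=[[[0, 0, 0.037, 0.007, 0.011, 0.011, 1], [0, 0, 0.037, 0.007, 0.011, 0.012, 1], [0, 0, 0.037, 0.008, 0.01, 0.011, 1], [0, 0, 0.037, 0.008, 0.01, 0.011, 1], [0, 0, 0.037, 0.008, 0.01, 0.011, 1], [0, 0, 0.037, 0.009, 0.009, 0.012, 1], [0, 0, 0.037, 0.009, 0.009, 0.011, 1], [0, 0, 0, 0, 0, 0, 1]]])

```text
time: 3.6
position: [0.5053, 0.2595, 0.1179]
tool_rot: [179.9, 0.2, -9.0]
wrist_force: [0.5, 0.4, 0.2]
finger_gap: 0.0849
```

```bash
python3 - <<'E'
from plan import *
im=[snapshot(n)[:,:,::-1] for n in('scene','top')]
f=8
cv2.imwrite('pics/pre1.png',np.hstack([cv2.resize(im[0][245:345,280:380],None,fx=4,fy=4),cv2.resize(im[1][160:260,160:260],None,fx=4,fy=4)]))
p,r,s=pose();print(p,s['tool_rot'])
print(r.inv().apply(np.array([.506,.259,.031])-p))
E
```

```text
[0.50570299 0.26084926 0.11997491] [ 1.79996379e+02  4.44069024e-02 -8.91175668e+00]
[0.00064886 0.0017753  0.08897455]
```

View pics/pre1.png

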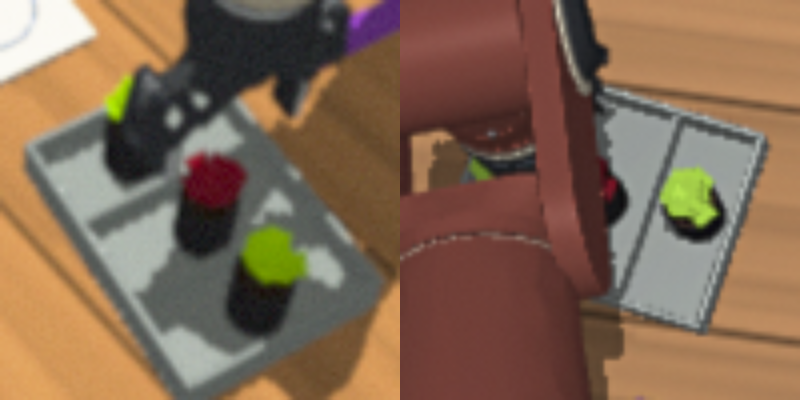

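Emit:
jog_arm(rows=[[[0, 0, 0.006, 0.0005, 0.0015, 0.013, 1], [0, 0, 0, 0, 0, 0.013, 1], [0, 0, 0, 0, 0, 0.013, 1], [0, 0, 0, 0, 0, 0.013, 1], [0, 0, 0, 0, 0, 0.013, 1], [0, 0, 0, 0, 0, 0.013, 1], [0, 0, 0, 0, 0, 0.011, 1], [0, 0, 0, 0, 0, 0, 1]]])

```text
time: 4.5
position: [0.5044, 0.2589, 0.0289]
tool_rot: [179.9, 0.2, -9.2]
wrist_force: [0.2, 0.1, 0.0]
finger_gap: 0.0852
```

Emit:
jog_arm(rows=[[[0, 0, 0, 0, 0, 0, 0], [0, 0, 0, 0, 0, 0, 0], [0, 0, 0, 0, 0, 0, 0], [0, 0, 0, 0, 0, 0, 0], [0, 0, 0, 0, 0, 0, 0], [0, 0, 0, 0, 0, 0, 0], [0, 0, 0, 0, 0, 0, 0], [0, 0, 0, 0, 0, 0, 0]]])

```text
time: 5.3
position: [0.5069, 0.2598, 0.0325]
tool_rot: [-179.9, -0.1, -9.2]
wrist_force: [0.1, -0.3, 6.2]
finger_gap: 0.0388
```

```bash
python3 - <<'E'
from plan import *
im=[snapshot(n)[:,:,::-1] for n in('scene','top')]
cv2.imwrite('pics/grasp1.png',np.hstack([cv2.resize(im[0][245:345,280:380],None,fx=4,fy=4),cv2.resize(im[1][160:260,160:260],None,fx=4,fy=4)]))
p,r,s=pose();print(s['time'],p,s['tool_rot'],s['finger_gap'],s['wrist_force'])
E
```

```text
5.4 [0.5069126  0.2598296  0.03251594] [-1.79938535e+02 -1.11654461e-01 -9.22635661e+00] 0.03874062478792572 [-0.23557041  0.08060123  5.50788669]
```

View pics/grasp1.png

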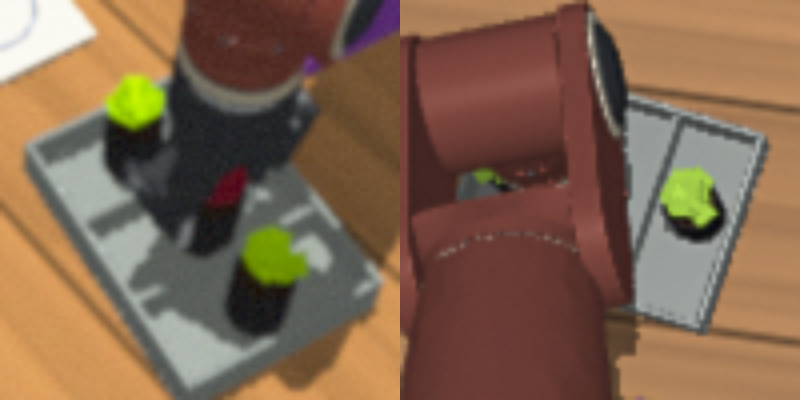

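Emit:
jog_arm(rows=[[[0, 0, 0, 0, 0, -0.006, 0], [0, 0, 0, 0, 0, -0.01, 0], [0, 0, 0, 0, 0, -0.018, 0], [0, 0, 0, 0, 0, -0.022, 0], [0, 0, 0, 0, 0, -0.022, 0], [0, 0, 0, 0, 0, -0.022, 0], [0, 0, 0, 0, 0, -0.014, 0], [0, 0, 0, 0, 0, -0.006, 0]]])

```text
time: 6.2
position: [0.5066, 0.2597, 0.1532]
tool_rot: [-179.9, -0.1, -9.2]
wrist_force: [0.5, -0.0, -0.8]
finger_gap: 0.0389
```

```bash
python3 - <<'E'
from plan import *
im=[snapshot(n)[:,:,::-1] for n in('scene',)]
cv2.imwrite('pics/lift1.png',cv2.resize(im[0][205:345,240:400],None,fx=4,fy=4))
p,r,s=pose();print(s['time'],p,s['tool_rot'],s['finger_gap'],s['wrist_force'])
plan(p,r,np.array([.506,.023,.15]),down(-9.3),8,0)
E
```

```text
6.25 [0.5066181  0.25974156 0.15325823] [-1.79928941e+02 -1.30401509e-01 -9.22387106e+00] 0.03870282895202284 [ 0.40780238  0.81096673 -0.80087847]
end [0.506 0.023 0.15 ] [ 1.7998e+02  1.0000e-02 -9.3200e+00] max step 0.0293
[-0.0002,-0.0003,0.0002,0.0047,0.0292,0.0004,0.0],
[-0.0002,-0.0003,0.0002,0.0046,0.0292,0.0004,0.0],
[-0.0002,-0.0003,0.0002,0.0047,0.0293,0.0004,0.0],
[-0.0002,-0.0003,0.0002,0.0047,0.0292,0.0004,0.0],
[-0.0002,-0.0003,0.0002,0.0047,0.0292,0.0004,0.0],
[-0.0002,-0.0003,0.0002,0.0047,0.0292,0.0004,0.0],
[-0.0002,-0.0003,0.0002,0.0047,0.0292,0.0004,0.0],
[-0.0002,-0.0003,0.0002,0.0047,0.0293,0.0004,0.0],
```

View pics/lift1.png

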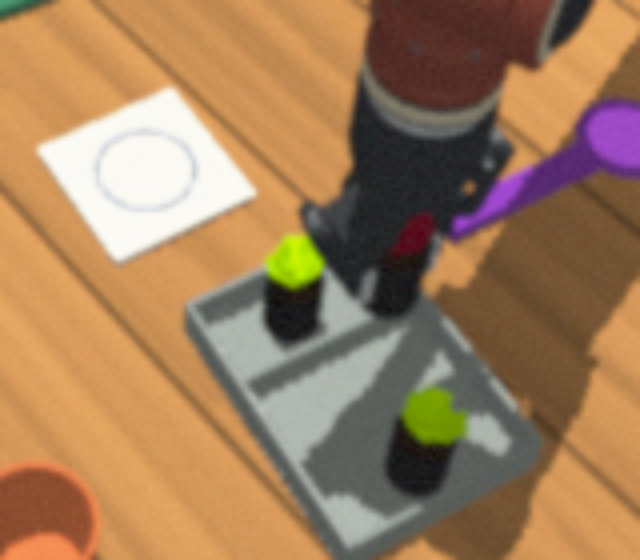

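```bash
python3 - <<'E'
from fit import *
f=6
im1=cv2.imread('pics/lift1.png')
p=np.array([.5066,.2597])
for dy,col in((0,(255,255,0)),(.004,(255,0,255))):
  for z in(.1257,.1757,.2057):
    q=np.array([(proj('scene',[p[0]+.02*np.cos(t),p[1]+dy+.02*np.sin(t),z])-(240,205)+.5)*4 for t in th]);cv2.polylines(im1,[q.astype(int)],True,col,1)
cv2.imwrite('pics/lift1b.png',cv2.resize(im1[140:380,260:540],None,fx=2,fy=2))
E
```

```text
(no output)
```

View pics/lift1b.png

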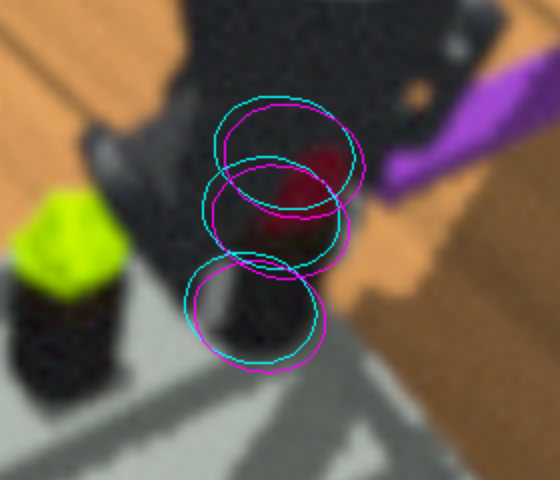

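Emit:
jog_arm(rows=[[[0, 0, 0, 0.002, 0.015, 0, 0], [0, 0, 0, 0.005, 0.03, 0, 0], [0, 0, 0, 0.006, 0.035, 0, 0], [0, 0, 0, 0.006, 0.038, 0.001, 0], [0, 0, 0, 0.006, 0.038, 0.001, 0], [0, 0, 0, 0.006, 0.037, 0.001, 0], [0, 0, 0, 0.004, 0.026, 0, 0], [0, 0, 0, 0.002, 0.015, 0, 0]]])

```text
time: 7.05
position: [0.5034, 0.0199, 0.1464]
tool_rot: [179.9, 0.2, -9.4]
wrist_force: [-0.6, 0.4, 0.3]
finger_gap: 0.0386
```

```bash
python3 - <<'E'
from plan import *
snapshot('scene')
im=snapshot('scene')[:,:,::-1]
cv2.imwrite('pics/over1.png',cv2.resize(im[165:305,200:360],None,fx=4,fy=4))
p,r,s=pose();print(s['time'],p,s['tool_rot'],s['finger_gap'],s['wrist_force'])
print(r.inv().apply(np.array([.506,.023,.038])-p))
E
```

```text
7.15 [0.50363216 0.02034621 0.14661993] [ 1.79954691e+02  1.67554960e-01 -9.42442852e+00] 0.03885372123071537 [ 0.77305312 -0.32578282 -0.29747758]
[ 0.00221897 -0.00309158  0.1086115 ]
```

View pics/over1.png

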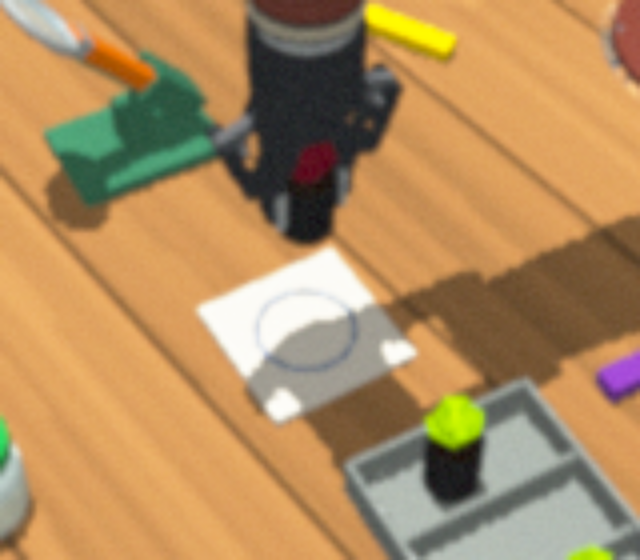

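Emit:
jog_arm(rows=[[[0, 0, 0, 0.001, -0.001, 0.008, 0], [0, 0, 0, 0.001, -0.001, 0.018, 0], [0, 0, 0, 0, -0.001, 0.02, 0], [0, 0, 0, 0, 0, 0.02, 0], [0, 0, 0, 0, 0, 0.02, 0], [0, 0, 0, 0, 0, 0.013, 0], [0, 0, 0, 0, 0, 0.006, 0], [0, 0, 0, 0, 0, 0, 0]]])

```text
time: 7.95
position: [0.5066, 0.0257, 0.0421]
tool_rot: [180.0, 0.1, -9.2]
wrist_force: [0.5, 0.2, -0.7]
finger_gap: 0.0388
```

```bash
python3 - <<'E'
from plan import *
im=snapshot('scene')[:,:,::-1]
cv2.imwrite('pics/over2.png',cv2.resize(im[205:285,230:330],None,fx=6,fy=6))
p,r,s=pose();print(s['time'],p,s['tool_rot'],s['finger_gap'],s['wrist_force'])
E
```

```text
8.0 [0.50740663 0.02549626 0.04323476] [-1.79998436e+02  1.67247151e-02 -9.19763705e+00] 0.03872024584332732 [0.50390573 0.11225233 0.10286564]
```

View pics/over2.png

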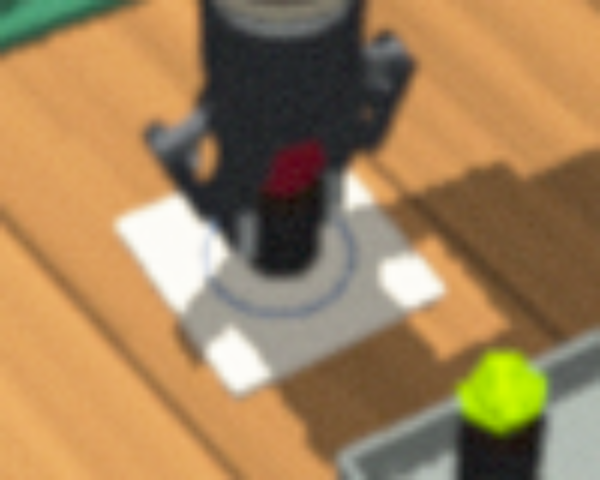

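Emit:
jog_arm(rows=[[[0, 0, 0, -0.001, 0.002, 0.002, 0], [0, 0, 0, 0, 0, 0.002, 0], [0, 0, 0, 0, 0, 0.001, 0], [0, 0, 0, 0, 0, 0.001, 0], [0, 0, 0, 0, 0, 0.001, 0], [0, 0, 0, 0, 0, 0.0005, 0], [0, 0, 0, 0, 0, 0, 0], [0, 0, 0, 0, 0, 0, 0]]])

```text
time: 8.8
position: [0.5061, 0.0234, 0.0358]
tool_rot: [180.0, 0.0, -9.2]
wrist_force: [0.4, -0.2, -0.6]
finger_gap: 0.0389
```

```bash
python3 - <<'E'
from plan import *
p,r,s=pose();print(s['time'],p,s['tool_rot'],s['finger_gap'],s['wrist_force'])
E
```

```text
8.8 [0.50610014 0.02339475 0.0358017 ] [ 1.79999679e+02  2.36968530e-03 -9.22639357e+00] 0.03888160984375071 [ 0.36941656 -0.15695468 -0.62226827]
```

Emit:
jog_arm(rows=[[[0, 0, 0, 0, 0, 0.0004, 0], [0, 0, 0, 0, 0, 0.0004, 0], [0, 0, 0, 0, 0, 0.0004, 0], [0, 0, 0, 0, 0, 0.0004, 0], [0, 0, 0, 0, 0, 0.0004, 0], [0, 0, 0, 0, 0, 0, 0], [0, 0, 0, 0, 0, 0, 0], [0, 0, 0, 0, 0, 0, 0]]])

```text
time: 9.6
position: [0.5063, 0.0234, 0.0355]
tool_rot: [180.0, 0.1, -9.2]
wrist_force: [-7.5, 0.9, 12.4]
finger_gap: 0.0389
```

Emit:
jog_arm(rows=[[[0, 0, 0, 0, 0, -0.0007, 0], [0, 0, 0, 0, 0, 0, 0], [0, 0, 0, 0, 0, 0, 0.55], [0, 0, 0, 0, 0, 0, 0.7], [0, 0, 0, 0, 0, 0, 0.85], [0, 0, 0, 0, 0, 0, 1], [0, 0, 0, 0, 0, 0, 1], [0, 0, 0, 0, 0, 0, 1]]])

```text
time: 10.4
position: [0.5061, 0.0234, 0.0344]
tool_rot: [180.0, 0.0, -9.2]
wrist_force: [-0.4, 0.0, -0.8]
finger_gap: 0.085
```

Emit:
jog_arm(rows=[[[0, 0, 0, 0, 0, -0.01, 1], [0, 0, 0, 0, 0, -0.02, 1], [0, 0, 0, 0, 0, -0.025, 1], [0, 0, 0, 0, 0, -0.03, 1], [0, 0, 0, 0, 0, -0.03, 1], [0, 0, 0, 0, 0, -0.03, 1], [0, 0, 0, 0, 0, -0.03, 1], [0, 0, 0, 0, 0, -0.015, 1]]])

```text
time: 11.2
position: [0.5074, 0.0233, 0.2287]
tool_rot: [-180.0, -0.3, -9.2]
wrist_force: [0.5, -0.7, 0.7]
finger_gap: 0.0856
```

```bash
python3 - <<'E'
from plan import *
im=snapshot('scene')[:,:,::-1]
cv2.imwrite('pics/placed1.png',cv2.resize(im[165:305,200:360],None,fx=5,fy=5)[:600])
p,r,s=pose();print(s['time'],p,s['tool_rot'],s['finger_gap'],s['wrist_force'],s['joint_pos'].round(1))
# magnifier grasp pose
yaw=-8.7;a=np.radians(50);Rz=R.from_euler('z',yaw,degrees=True)
xm=Rz.apply([np.cos(a),0,np.sin(a)]);ym=Rz.apply([0,1,0]);zm=np.cross(xm,ym)
lens=np.array([.558,-.2305,.168]);h=lens-.078*xm;print('handle',h)
for sg in(1,-1):
    Rt=R.from_matrix(np.column_stack([sg*ym,np.cross(-zm,sg*ym),-zm]))
    print(sg,Rt.as_euler('xyz',degrees=True),np.degrees((r.inv()*Rt).as_rotvec()))
    print('TCP grasp',h-.005*zm,'pre',h+.1*zm)
E
```

```text
11.25 [0.50814972 0.02323288 0.23018755] [-179.97334836   -0.46405858   -9.21816312] 0.08547696591419196 [0.0698863  0.4043504  2.41483511] [ -5.8 -13.  108.9  -0.   83.6   3.4]
handle [ 0.50843945 -0.22291617  0.10824853]
1 [ 1.30000000e+02 -1.27222187e-14  8.13000000e+01] [-38.56935456  38.88669257 -84.32568895]
TCP grasp [ 0.5122256  -0.22349553  0.1050346 ] pre [ 0.43271643 -0.21132892  0.17252729]
-1 [-1.30000000e+02  1.27222187e-14 -9.87000000e+01] [38.79452171 38.47793587 83.35338288]
TCP grasp [ 0.5122256  -0.22349553  0.1050346 ] pre [ 0.43271643 -0.21132892  0.17252729]
```

View pics/placed1.png

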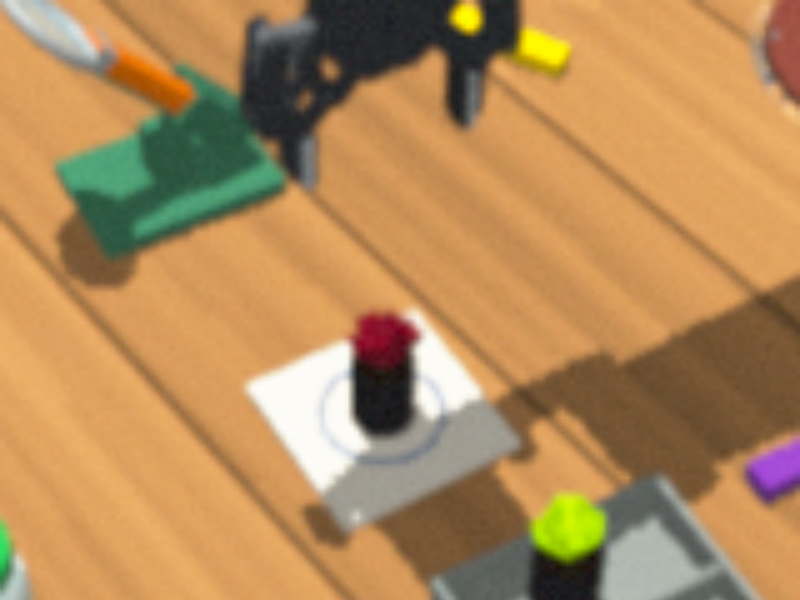

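```bash
python3 - <<'E'
from plan import *
p,r,s=pose()
r=down(-9.2); 
r1=r*R.from_rotvec([0,0,-.145*8])
p1,r1=plan(p,r,np.array([.45,-.13,.23]),r1,8,1,dec=3)
r2=r1*R.from_rotvec([0,0,-(1.5795-1.16)])
p2,r2=plan(p1,r1,np.array([.44,-.18,.22]),r2,3,1,dec=3)
E
```

```text
end [ 0.4504 -0.1302  0.2302] [180.     0.    57.26] max step 0.02
[0.0,0.0,-0.145,-0.004,0.02,0.0,1.0],
[0.0,0.0,-0.145,-0.007,0.019,0.0,1.0],
[0.0,0.0,-0.145,-0.01,0.018,0.0,1.0],
[0.0,0.0,-0.145,-0.012,0.017,0.0,1.0],
[0.0,0.0,-0.145,-0.014,0.014,0.0,1.0],
[0.0,0.0,-0.145,-0.017,0.013,0.0,1.0],
[0.0,0.0,-0.145,-0.018,0.009,0.0,1.0],
[0.0,0.0,-0.145,-0.019,0.008,0.0,1.0],
end [ 0.4398 -0.1797  0.2202] [180.     0.    81.29] max step 0.017
[0.0,0.0,-0.1398,-0.016,0.006,0.003,1.0],
[0.0,0.0,-0.1398,-0.016,0.004,0.004,1.0],
[0.0,0.0,-0.1398,-0.017,0.001,0.003,1.0],
```

Emit:
jog_arm(rows=[[[0, 0, -0.145, -0.004, 0.02, 0, 1], [0, 0, -0.145, -0.007, 0.019, 0, 1], [0, 0, -0.145, -0.01, 0.018, 0, 1], [0, 0, -0.145, -0.012, 0.017, 0, 1], [0, 0, -0.145, -0.014, 0.014, 0, 1], [0, 0, -0.145, -0.017, 0.013, 0, 1], [0, 0, -0.145, -0.018, 0.009, 0, 1], [0, 0, -0.145, -0.019, 0.008, 0, 1]]])

```text
time: 12.05
position: [0.4473, -0.1304, 0.223]
tool_rot: [-179.9, 0.0, 57.6]
wrist_force: [-0.3, -0.2, -0.1]
finger_gap: 0.0853
```

Emit:
jog_arm(rows=[[[0, 0, -0.14, -0.016, 0.006, 0.003, 1], [0, 0, -0.14, -0.016, 0.004, 0.004, 1], [0, 0, -0.14, -0.017, 0.001, 0.003, 1], [-0.145, 0, 0, 0, 0, 0, 1], [-0.145, 0, 0, 0, 0, 0, 1], [-0.145, 0, 0, 0, 0, 0, 1], [-0.145, 0, 0, 0, 0, 0, 1], [-0.145, 0, 0, 0, 0, 0, 1]]])

```text
time: 12.85
position: [0.4375, -0.1793, 0.2138]
tool_rot: [138.2, 0.0, 81.3]
wrist_force: [-0.6, 1.4, 0.6]
finger_gap: 0.0855
```

```bash
python3 - <<'E'
from plan import *
snapshot('top')
p,r,s=pose();print(s['time'],p,s['tool_rot'],s['joint_pos'].round(1),s['joint_vel'].round(1))
Rt=R.from_euler('xyz',[130,0,81.3],degrees=True)
plan(p,r,np.array([.4365,-.212,.1695]),Rt,6,1)
E
```

```text
12.9 [ 0.4345039  -0.17755102  0.20691527] [138.40135486  -0.21116312  81.23549287] [ -44.5  -47.3  139.8   28.3   55.3 -135.2] [  2.6   6.2  -3.2 -14.9  10.4  13.1]
end [ 0.4365 -0.212   0.1696] [1.3001e+02 1.0000e-02 8.1310e+01] max step 0.0057
[-0.0244,-0.0003,-0.0006,-0.0056,-0.0032,0.0054,1.0],
[-0.0244,-0.0003,-0.0006,-0.0057,-0.0034,0.0054,1.0],
[-0.0244,-0.0003,-0.0006,-0.0056,-0.0035,0.0053,1.0],
[-0.0244,-0.0003,-0.0006,-0.0057,-0.0036,0.0052,1.0],
[-0.0244,-0.0003,-0.0006,-0.0056,-0.0038,0.0051,1.0],
[-0.0244,-0.0003,-0.0006,-0.0056,-0.0038,0.005,1.0],
```

```bash
python3 - <<'E'
from plan import *
p,r,s=pose()
h=np.array([.5084,-.2229,.1082]);r=R.from_euler('xyz',[138.4,0,81.3],degrees=True)
print(r.as_matrix()); g=h+.005*r.as_matrix()[:,2]
print('grasp tcp',g,'delta tool',r.inv().apply(g-p))
I=snapshot('top')[:,:,::-1];J=snapshot('scene')[:,:,::-1]
cv2.imwrite('pics/prem.png',np.hstack([cv2.resize(I[170:270,320:420],None,fx=4,fy=4),cv2.resize(J[120:220,170:270],None,fx=4,fy=4)]))
E
```

```text
[[ 1.51260820e-01  7.39193841e-01  6.56287002e-01]
 [ 9.88493887e-01 -1.13112553e-01 -1.00426024e-01]
 [ 5.55111512e-17  6.63926213e-01 -7.47798090e-01]]
grasp tcp [ 0.51168144 -0.22340213  0.10446101] delta tool [-0.03364961 -0.00578657  0.13187036]
```

View pics/prem.png

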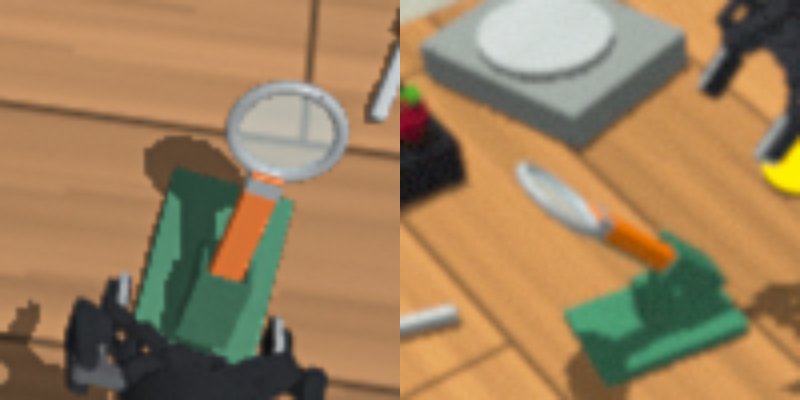

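Emit:
jog_arm(rows=[[[0, 0, 0, -0.005, -0.001, 0.005, 1], [0, 0, 0, -0.006, -0.001, 0.01, 1], [0, 0, 0, -0.006, -0.001, 0.013, 1], [0, 0, 0, -0.006, -0.001, 0.013, 1], [0, 0, 0, -0.006, -0.001, 0.013, 1], [0, 0, 0, -0.005, -0.001, 0.01, 1], [0, 0, 0, 0, 0, 0.006, 1], [0, 0, 0, 0, 0, 0, 1]]])

```text
time: 13.8
position: [0.475, -0.2196, 0.1578]
tool_rot: [138.6, -0.1, 81.4]
wrist_force: [-0.1, 0.6, -1.1]
finger_gap: 0.085
```

```bash
python3 - <<'E'
from plan import *
I=snapshot('top')[:,:,::-1];J=snapshot('scene')[:,:,::-1]
cv2.imwrite('pics/prem2.png',np.hstack([cv2.resize(I[170:270,320:420],None,fx=4,fy=4),cv2.resize(J[120:220,170:270],None,fx=4,fy=4)]))
p,r,s=pose();print(s['time'],p,s['tool_rot'],s['joint_pos'].round(1),s['joint_vel'].round(1))
h=np.array([.5084,-.2229,.1082]);g=h+.005*r.as_matrix()[:,2]
print('grasp tcp',g,'delta tool',r.inv().apply(g-p))
print(np.degrees((r.inv()*R.from_euler('xyz',[138.4,0,81.3],degrees=True)).as_rotvec()))
E
```

```text
13.9 [ 0.47469912 -0.21954233  0.15867303] [1.38479928e+02 3.54518389e-04 8.13547853e+01] [ -44.7  -30.4  135.2   33.6   44.8 -143.8] [-0.3 -1.6  0.7  0.2 -0.1 -0.2]
grasp tcp [ 0.51167675 -0.22339823  0.10445638] delta tool [ 0.00174656 -0.00813384  0.0652108 ]
[-0.07992827 -0.03607953  0.04122888]
```

View pics/prem2.png

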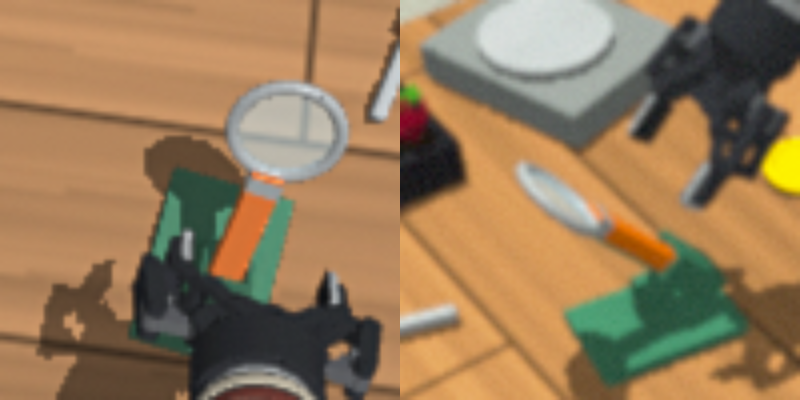

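Emit:
jog_arm(rows=[[[0, 0, 0, 0.001, -0.003, 0.006, 1], [0, 0, 0, 0.001, -0.003, 0.01, 1], [0, 0, 0, 0, -0.002, 0.012, 1], [0, 0, 0, 0, 0, 0.012, 1], [0, 0, 0, 0, 0, 0.012, 1], [0, 0, 0, 0, 0, 0.009, 1], [0, 0, 0, 0, 0, 0.004, 1], [0, 0, 0, 0, 0, 0, 1]]])

```text
time: 14.7
position: [0.5108, -0.2226, 0.1031]
tool_rot: [138.5, -0.0, 81.3]
wrist_force: [0.1, 0.9, 0.4]
finger_gap: 0.0852
```

```bash
python3 - <<'E'
from plan import *
I=snapshot('top')[:,:,::-1];J=snapshot('scene')[:,:,::-1]
cv2.imwrite('pics/prem3.png',np.hstack([cv2.resize(I[170:270,320:420],None,fx=4,fy=4),cv2.resize(J[120:220,170:270],None,fx=4,fy=4)]))
p,r,s=pose();print(s['time'],p,s['tool_rot'],s['joint_pos'].round(1),s['wrist_force'])
h=np.array([.5084,-.2229,.1082]);g=h+.005*r.as_matrix()[:,2]
print('grasp tcp',g,'delta tool',r.inv().apply(g-p))
E
```

```text
14.8 [ 0.51097254 -0.22299741  0.10417736] [1.38459401e+02 2.91146337e-03 8.13065300e+01] [ -41.2  -18.   132.6   38.5   34.9 -148.6] [-0.18736727  0.20584989  0.62745525]
grasp tcp [ 0.51167763 -0.22340136  0.10445757] delta tool [-0.00029275  0.0007532   0.00029298]
```

View pics/prem3.png

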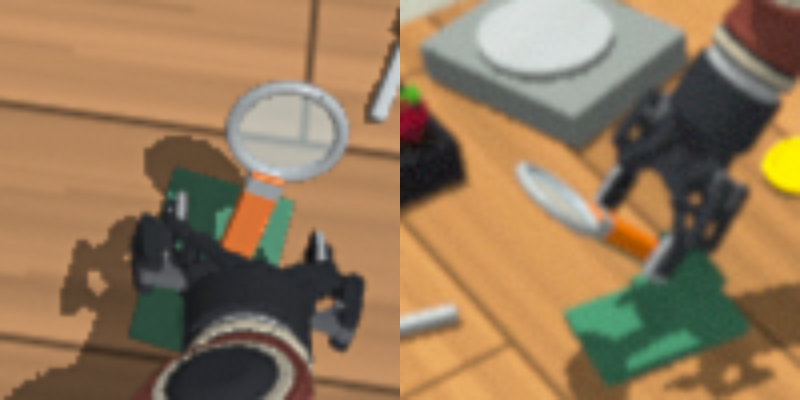

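Emit:
jog_arm(rows=[[[0, 0, 0, 0, 0, 0, 0.7], [0, 0, 0, 0, 0, 0, 0.5], [0, 0, 0, 0, 0, 0, 0.4], [0, 0, 0, 0, 0, 0, 0.3], [0, 0, 0, 0, 0, 0, 0.2], [0, 0, 0, 0, 0, 0, 0], [0, 0, 0, 0, 0, 0, 0], [0, 0, 0, 0, 0, 0, 0]]])

```text
time: 15.6
position: [0.5109, -0.2231, 0.1046]
tool_rot: [138.5, -0.0, 81.3]
wrist_force: [-7.1, 1.8, 5.4]
finger_gap: 0.0207
```

```bash
python3 - <<'E'
from plan import *
I=snapshot('top')[:,:,::-1];J=snapshot('scene')[:,:,::-1]
cv2.imwrite('pics/gm.png',np.hstack([cv2.resize(I[170:270,320:420],None,fx=4,fy=4),cv2.resize(J[120:220,170:270],None,fx=4,fy=4)]))
p,r,s=pose();print(s['time'],p,s['tool_rot'],s['joint_pos'].round(1),s['wrist_force'],s['finger_gap'])
a=np.radians(50);xm=R.from_euler('z',-8.7,degrees=True).apply([np.cos(a),0,np.sin(a)])
print('x_mag in tool',r.inv().apply(xm))
E
```

```text
15.7 [ 0.51094813 -0.22311147  0.1045957 ] [ 1.38450187e+02 -1.08862183e-02  8.13104736e+01] [ -41.2  -18.1  132.6   38.5   35.  -148.6] [-6.8801622   2.04769045  5.71402864] 0.020885656321375144
x_mag in tool [ 2.80477027e-05  9.89143993e-01 -1.46949516e-01]
```

View pics/gm.png

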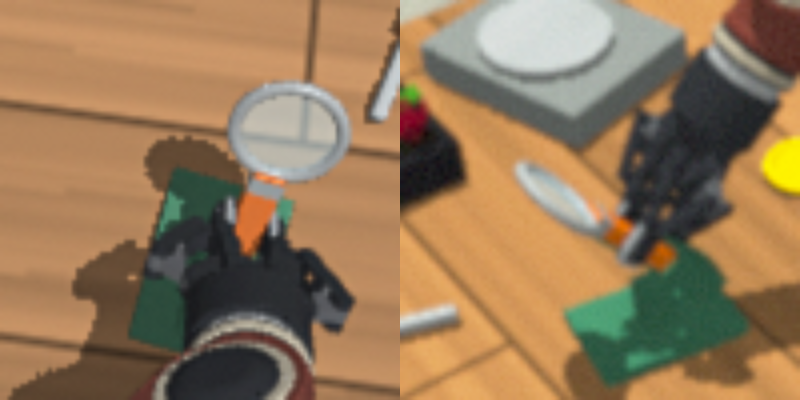

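Emit:
jog_arm(rows=[[[0, 0, 0, 0, 0, -0.0012, 0], [0, 0, 0, 0, 0.002, -0.0003, 0], [0, 0, 0, 0, 0.004, -0.0006, 0], [0, 0, 0, 0, 0.005, -0.0008, 0], [0, 0, 0, 0, 0.005, -0.0007, 0], [0, 0, 0, 0, 0.005, -0.0008, 0], [0, 0, 0, 0, 0.005, -0.0007, 0], [0, 0, 0, 0, 0.004, -0.0006, 0]]])

```text
time: 16.5
position: [0.5299, -0.226, 0.1289]
tool_rot: [138.4, 0.0, 81.3]
wrist_force: [-0.1, 0.2, -2.0]
finger_gap: 0.0211
```

```bash
python3 - <<'E'
from plan import *
I=snapshot('top')[:,:,::-1];J=snapshot('scene')[:,:,::-1]
cv2.imwrite('pics/dr1.png',np.hstack([cv2.resize(I[170:270,320:420],None,fx=4,fy=4),cv2.resize(J[120:220,170:270],None,fx=4,fy=4)]))
p,r,s=pose();print(s['time'],p,s['tool_rot'],s['joint_pos'].round(1),s['wrist_force'],s['wrist_torque'],s['finger_gap'])
a=np.radians(50);xm=R.from_euler('z',-8.7,degrees=True).apply([np.cos(a),0,np.sin(a)]);ym=R.from_euler('z',-8.7,degrees=True).apply([0,1,0])
d=p-np.array([.51095,-.2231,.1046]);print(d@xm,d@ym,d@np.cross(xm,ym))
E
```

```text
16.6 [ 0.5301033  -0.22619674  0.12928278] [1.38396341e+02 3.98340590e-02 8.13168991e+01] [ -39.7  -17.6  129.5   35.4   36.2 -144.1] [-0.4650717  -0.16147491 -1.67674704] [ 0.00410793  0.44552085 -0.0796702 ] 0.021131673405788132
0.03137904334465669 -0.0001639638797895524 0.0010035007966093
```

View pics/dr1.png

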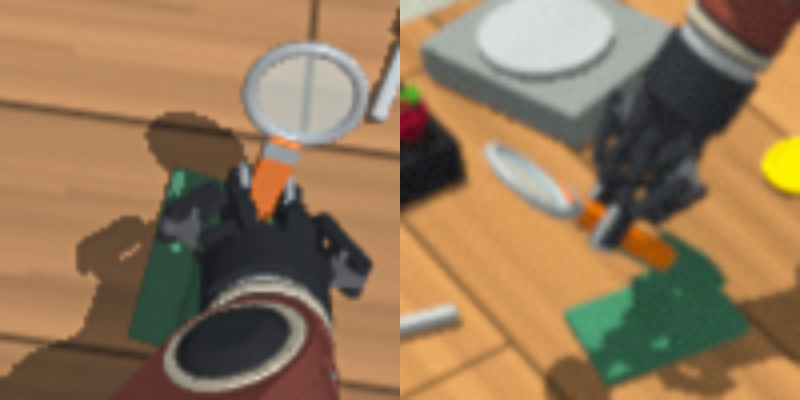

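Emit:
jog_arm(rows=[[[0, 0, 0, 0, 0.004, -0.0006, 0], [0, 0, 0, 0, 0.007, -0.001, 0], [0, 0, 0, 0, 0.008, -0.0012, 0], [0, 0, 0, 0, 0.008, -0.0012, 0], [0, 0, 0, 0, 0.008, -0.0012, 0], [0, 0, 0, 0, 0.008, -0.0012, 0], [0, 0, 0, 0, 0.006, -0.0009, 0], [0, 0, 0, 0, 0.004, -0.0006, 0]]])

```text
time: 17.4
position: [0.5641, -0.2313, 0.1702]
tool_rot: [138.4, 0.0, 81.3]
wrist_force: [0.4, 1.3, -1.7]
finger_gap: 0.0211
```

```bash
python3 - <<'E'
from plan import *
I=snapshot('top')[:,:,::-1];J=snapshot('scene')[:,:,::-1]
cv2.imwrite('pics/dr2.png',np.hstack([cv2.resize(I[160:260,320:420],None,fx=4,fy=4),cv2.resize(J[110:210,160:260],None,fx=4,fy=4)]))
p,r,s=pose();print(s['time'],p,s['tool_rot'],s['joint_pos'].round(1),s['wrist_force'],s['wrist_torque'],s['finger_gap'])
a=np.radians(50);xm=R.from_euler('z',-8.7,degrees=True).apply([np.cos(a),0,np.sin(a)]);ym=R.from_euler('z',-8.7,degrees=True).apply([0,1,0])
d=p-np.array([.51095,-.2231,.1046]);print(d@xm,d@ym,d@np.cross(xm,ym))
E
```

```text
17.5 [ 0.56400968 -0.23128648  0.17015619] [1.38410697e+02 2.57010019e-02 8.13132157e+01] [ -37.4  -15.9  123.9   30.9   38.3 -137.5] [-0.12054657 -0.6254851  -1.00188241] [ 0.05934773  0.4746065  -0.03308999] 0.020730153126234805
0.08472859130949413 -6.643108016663618e-05 0.001011729492785555
```

View pics/dr2.png

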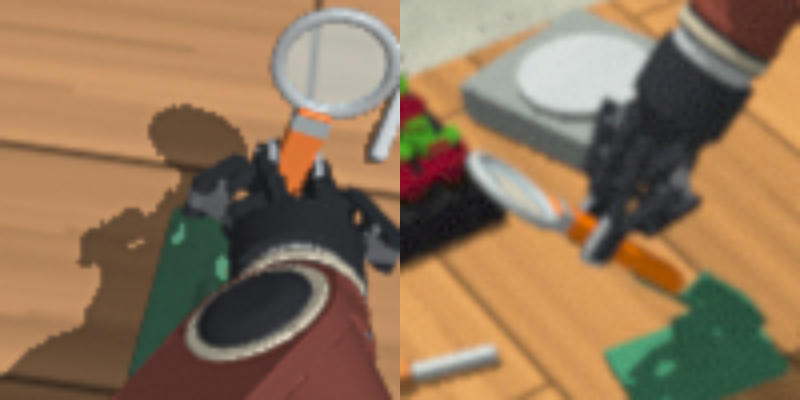

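```bash
python3 - <<'E'
from plan import *
p,r,s=pose()
p0=np.array([.51095,-.2231,.1046]);off=r.inv().apply(np.array([.558,-.2305,.168])-p0);print('lens off tool',off)
a=np.radians(50);xm=R.from_euler('z',-8.7,degrees=True).apply([np.cos(a),0,np.sin(a)])
p1,r1=plan(p,r,np.array([.53,-.20,.26]),r,8,0,dec=3)
rF=R.from_euler('xyz',[138.4+50,0,81.3],degrees=True)
L=np.array([.506,.0235,.26]);pF=L-rF.apply(off);print('pF',pF)
p2,r2=plan(p1,r1,pF,rF,16,0,dec=3)
E
```

```text
lens off tool [-0.00023746  0.07770597 -0.01580341]
end [ 0.5298 -0.1997  0.2603] [1.3841e+02 3.0000e-02 8.1310e+01] max step 0.012
[0.0,0.0,0.0,0.003,0.004,-0.012,0.0],
[0.0,0.0,0.0,0.003,0.004,-0.011,0.0],
[0.0,0.0,0.0,0.004,0.004,-0.012,0.0],
[0.0,0.0,0.0,0.003,0.003,-0.011,0.0],
[0.0,0.0,0.0,0.003,0.004,-0.012,0.0],
[0.0,0.0,0.0,0.003,0.004,-0.011,0.0],
[0.0,0.0,0.0,0.004,0.004,-0.012,0.0],
[0.0,0.0,0.0,0.003,0.004,-0.012,0.0],
pF [0.427766   0.03571171 0.25571765]
end [0.4276 0.0354 0.2557] [-1.7163e+02  3.0000e-02  8.1310e+01] max step 0.014
[0.0545,0.0,0.0,0.014,-0.007,-0.005,0.0],
[0.0545,0.0,0.0,0.013,-0.006,-0.006,0.0],
[0.0545,0.0,0.0,0.014,-0.008,-0.004,0.0],
[0.0545,0.0,0.0,0.013,-0.007,-0.005,0.0],
[0.0545,0.0,0.0,0.014,-0.007,-0.003,0.0],
[0.0545,0.0,0.0,0.013,-0.008,-0.004,0.0],
[0.0545,0.0,0.0,0.014,-0.008,-0.003,0.0],
[0.0545,0.0,0.0,0.014,-0.008,-0.003,0.0],
[0.0545,0.0,0.0,0.013,-0.009,-0.002,0.0],
[0.0545,0.0,0.0,0.014,-0.008,-0.001,0.0],
[0.0545,0.0,0.0,0.013,-0.008,-0.002,0.0],
[0.0545,0.0,0.0,0.014,-0.009,-0.001,0.0],
[0.0545,0.0,0.0,0.014,-0.008,0.0,0.0],
[0.0545,0.0,0.0,0.013,-0.009,0.0,0.0],
[0.0545,0.0,0.0,0.014,-0.008,0.001,0.0],
[0.0545,0.0,0.0,0.013,-0.009,0.001,0.0],
```

Emit:
jog_arm(rows=[[[0, 0, 0, 0.001, 0.004, -0.004, 0], [0, 0, 0, 0.003, 0.005, -0.01, 0], [0, 0, 0, 0.004, 0.004, -0.014, 0], [0, 0, 0, 0.004, 0.004, -0.014, 0], [0, 0, 0, 0.004, 0.004, -0.014, 0], [0, 0, 0, 0.004, 0.004, -0.014, 0], [0, 0, 0, 0.004, 0.004, -0.014, 0], [0, 0, 0, 0.003, 0.002, -0.009, 0]]])

```text
time: 18.3
position: [0.5294, -0.1984, 0.2618]
tool_rot: [138.3, 0.1, 81.3]
wrist_force: [-0.8, -0.1, -1.3]
finger_gap: 0.0214
```

Emit:
jog_arm(rows=[[[0.03, 0, 0, 0.008, -0.004, -0.003, 0], [0.055, 0, 0, 0.014, -0.007, -0.006, 0], [0.055, 0, 0, 0.014, -0.007, -0.005, 0], [0.055, 0, 0, 0.014, -0.007, -0.005, 0], [0.055, 0, 0, 0.014, -0.007, -0.003, 0], [0.055, 0, 0, 0.014, -0.008, -0.004, 0], [0.055, 0, 0, 0.014, -0.008, -0.003, 0], [0.055, 0, 0, 0.014, -0.008, -0.003, 0]]])

```text
time: 19.1
position: [0.4808, -0.0833, 0.2582]
tool_rot: [162.3, 0.0, 81.3]
wrist_force: [-0.1, -0.9, -1.8]
finger_gap: 0.0206
```

```bash
python3 - <<'E'
from plan import *
J=snapshot('scene')[:,:,::-1]
cv2.imwrite('pics/tr1.png',cv2.resize(J[90:290,130:370],None,fx=3,fy=3))
p,r,s=pose();print(s['time'],p,s['tool_rot'],s['joint_pos'].round(1),s['wrist_force'],s['wrist_torque'],s['finger_gap'])
rF=R.from_euler('xyz',[188.4,0,81.3],degrees=True)
L=np.array([.506,.0235,.26]);pF=L-rF.apply([-.0002,.0777,-.0158])
plan(p,r,pF,rF,9,0,dec=3)
E
```

```text
19.15 [ 0.48111535 -0.08181447  0.2587329 ] [ 1.62381176e+02 -7.34183044e-02  8.13656396e+01] [ -20.4  -29.3  119.5    3.8   72.6 -102.3] [-0.27561742  2.21123813 -0.93256301] [0.11055875 0.19667499 0.02579966] 0.020831354557663082
end [0.4275 0.0356 0.2554] [-1.7158e+02  2.0000e-02  8.1310e+01] max step 0.012
[0.0505,-0.0002,0.0001,0.012,-0.008,-0.002,0.0],
[0.0505,-0.0002,0.0001,0.012,-0.007,-0.002,0.0],
[0.0505,-0.0002,0.0001,0.012,-0.008,-0.001,0.0],
[0.0505,-0.0002,0.0001,0.012,-0.008,-0.001,0.0],
[0.0505,-0.0002,0.0001,0.012,-0.008,0.0,0.0],
[0.0505,-0.0002,0.0001,0.012,-0.007,0.0,0.0],
[0.0505,-0.0002,0.0001,0.012,-0.008,0.0,0.0],
[0.0505,-0.0002,0.0001,0.012,-0.008,0.001,0.0],
[0.0505,-0.0002,0.0001,0.012,-0.008,0.001,0.0],
```

View pics/tr1.png

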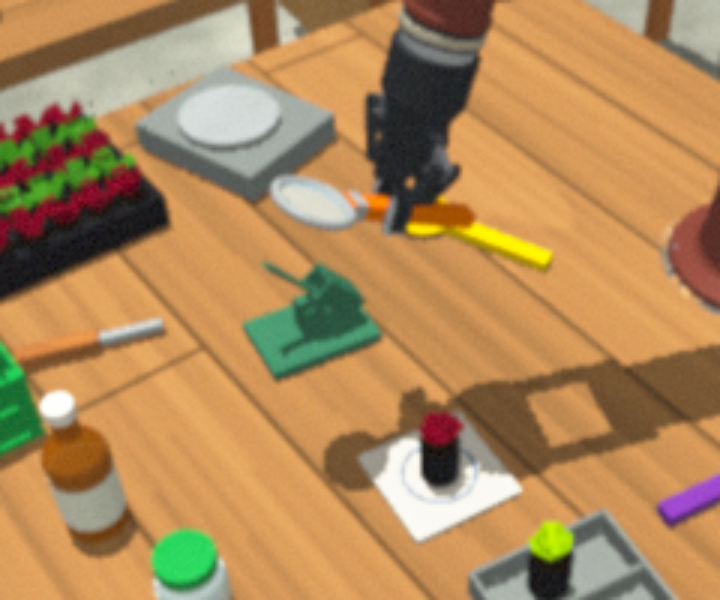

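Emit:
jog_arm(rows=[[[0.055, 0, 0, 0.013, -0.008, -0.002, 0], [0.055, 0, 0, 0.014, -0.009, -0.002, 0], [0.06, 0, 0, 0.014, -0.009, -0.001, 0], [0.06, 0, 0, 0.014, -0.009, -0.001, 0], [0.06, 0, 0, 0.014, -0.009, 0, 0], [0.06, 0, 0, 0.014, -0.009, 0, 0], [0.06, 0, 0, 0.014, -0.009, 0.001, 0], [0.04, 0, 0, 0.011, -0.007, 0.001, 0]]])

```text
time: 19.95
position: [0.429, 0.0338, 0.2542]
tool_rot: [-172.0, -0.0, 81.3]
wrist_force: [0.9, -0.3, -2.0]
finger_gap: 0.0211
```

```bash
cat > run3.py <<'E'
from plan import *
snapshot('top')
I=snapshot('top')[:,:,::-1];J=snapshot('scene')[:,:,::-1]
cv2.imwrite('pics/f_top.png',I);cv2.imwrite('pics/f_scene.png',J)
cv2.imwrite('pics/f_crop.png',np.hstack([cv2.resize(I[150:300,210:360],(400,400)),cv2.resize(J[150:300,190:340],(400,400))]))
p,r,s=pose();print(s['time'],p,s['tool_rot'],s['joint_pos'].round(1),s['wrist_force'],s['finger_gap'])
print('lens est',p+r.apply([-.0002,.0777,-.0158]))
E
python3 run3.py
```

```text
20.1 [0.42919068 0.03329983 0.25393313] [-1.72065174e+02  2.70330487e-03  8.13492098e+01] [ -5.7 -19.9 112.4   0.4  95.4 -87.1] [-0.01529822 -0.04044817 -1.73785857] 0.020782554247538436
lens est [0.50739754 0.02119916 0.25885565]
```

View pics/f_crop.png

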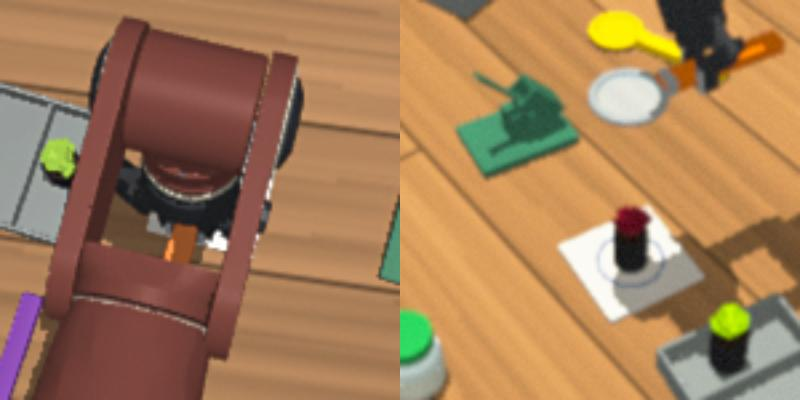

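```bash
cat > run4.py <<'E'
from fit import *
import sys
im={'scene':cv2.imread('pics/f_scene.png')}
def cyl(x,y,z0,z1,rr): return [np.array([x+rr*np.cos(t),y+rr*np.sin(t),z]) for t in th for z in(z0,z1)]
n='scene';u,v=276,242
I=im[n].astype(int);m=(I.max(2)<75)|((I[:,:,2]>60)&(I[:,:,1]<60))
k=np.zeros_like(m);k[v-22:v+18,u-12:u+13]=1;m&=k
l=cv2.connectedComponents(m.astype(np.uint8))[1]
lab=np.argmax(np.bincount(l[m]));M=(l==lab);ys,xs=np.nonzero(M);print('pot mask',M.sum(),xs.min(),xs.max(),ys.min(),ys.max())
def cost(p):return np.abs(hullmask(n,[cyl(p[0],p[1],.008,.058,.02),cyl(p[0],p[1],.058,.083,.015)])-M).sum()
r=minimize(cost,[.506,.023],method='Nelder-Mead',options=dict(initial_simplex=[[.506,.023],[.5,.023],[.506,.03]]));print('pot',r.x,r.fun)
pb=r.x
L=np.array(eval(sys.argv[1]));u,v=map(int,proj(n,L).round())
f=8;w=35
def ov(c,P,u,v,col):
    q=np.array([(proj(n,p)-(u-w,v-w)+.5)*f for p in P],np.float32);cv2.polylines(c,[cv2.convexHull(q).astype(int)],True,col,1)
c1=cv2.resize(im[n][v-w:v+w,u-w:u+w],None,fx=f,fy=f,interpolation=cv2.INTER_NEAREST)
for P in mag(L[0],L[1],-8.7,L[2],0): ov(c1,P,u,v,(255,0,255))
u,v=276,242
c2=cv2.resize(im[n][v-w:v+w,u-w:u+w],None,fx=f,fy=f,interpolation=cv2.INTER_NEAREST)
for z in(.008,.058,.088): ov(c2,cyl(*pb,z,z,.02),u,v,(0,255,0))
ov(c2,cyl(.506,.023,.008,.008,.037),u,v,(255,0,0))
cv2.imwrite('pics/fitf.png',cv2.resize(np.hstack([c1,c2]),(800,400)))
E
python3 run4.py "[.5074,.0212,.2589]"
```

```text
pot mask 246 271 282 228 251
pot [0.5029 0.0209] 62.63529411764706
```

View pics/fitf.png

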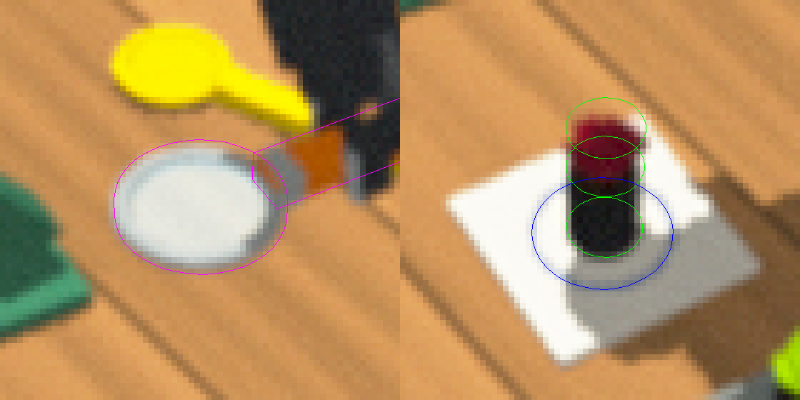

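```bash
cat > run5.py <<'E'
from fit import *
import sys
I=cv2.imread('pics/f_scene.png');n='scene'
L=np.array(eval(sys.argv[1]));u,v=map(int,(proj(n,L)+(25,-8)).round());f=10;w=40
def ov(c,P,col):
    q=np.array([(proj(n,p)-(u-w,v-30)+.5)*f for p in P],np.float32);cv2.polylines(c,[cv2.convexHull(q).astype(int)],True,col,1)
c0=cv2.resize(I[v-30:v+30,u-w:u+w],None,fx=f,fy=f,interpolation=cv2.INTER_CUBIC)
def magb(x,y,yaw,z,inc,roll=0):
    r=R.from_euler('ZYX',[yaw,-inc,roll],degrees=True).as_matrix();o=np.array([x,y,z])
    D=[o+r@np.array([q*np.cos(t),q*np.sin(t),h]) for q in(.038,) for t in th for h in(-.005,.005)]
    H=[o+r@np.array([a,b,c]) for a in(-.033,-.173) for b in(-.011,.011) for c in(-.008,.008)]
    return [D,H]
inc,roll,yaw=eval(sys.argv[2])
for P in magb(L[0],L[1],yaw,L[2],inc,roll): ov(c0,P,(255,0,255))
cv2.imwrite('pics/fit5.png',c0)
E
python3 run5.py "[.5074,.0212,.2589]" "(0,0,-8.7)"
```

```text
(no output)
```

View pics/fit5.png

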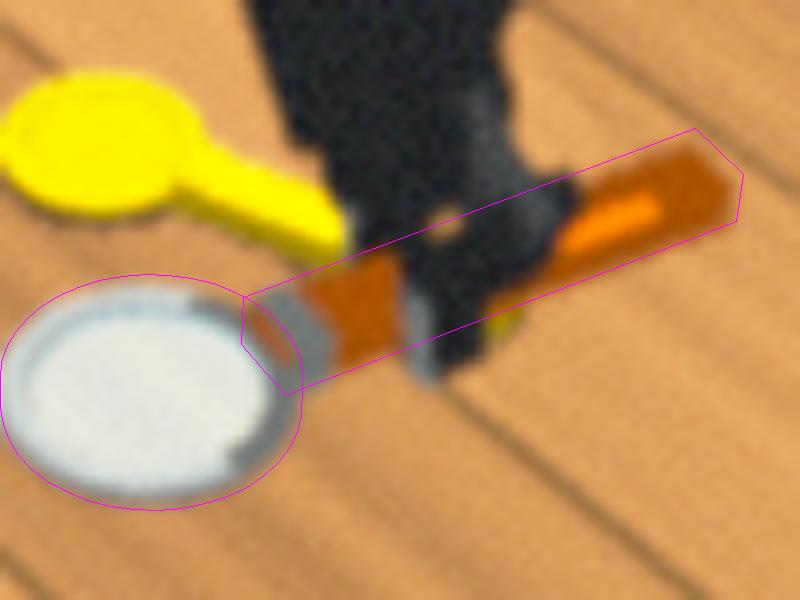

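```bash
python3 - <<'E'
from plan import *
p,r,s=pose()
off=np.array([-.0002,.0777,-.0158])
r2=r*R.from_rotvec([.012,0,0]);pF=np.array([.505,.0225,.141])-r2.apply(off);print(r.inv().apply(pF-p))
E
```

```text
[0.00093098 0.01354421 0.11614792]
```

Emit:
jog_arm(rows=[[[0.012, 0, 0, 0.001, 0.001, 0.008, 0], [0, 0, 0, 0, 0.002, 0.016, 0], [0, 0, 0, 0, 0.002, 0.018, 0], [0, 0, 0, 0, 0.002, 0.02, 0], [0, 0, 0, 0, 0.002, 0.02, 0], [0, 0, 0, 0, 0.002, 0.018, 0], [0, 0, 0, 0, 0.002, 0.011, 0], [0, 0, 0, 0, 0, 0.005, 0]]])

```text
time: 20.9
position: [0.4234, 0.0347, 0.1353]
tool_rot: [-171.1, 0.0, 81.3]
wrist_force: [-0.4, -0.6, -1.5]
finger_gap: 0.0209
```

```bash
python3 run3.py
```

```text
21.05 [0.42457717 0.03483742 0.13742406] [-1.71301624e+02  1.15024864e-04  8.12887394e+01] [ -5.6 -14.2 119.3   0.5  83.6 -87. ] [ 0.04097293 -0.01635022 -1.12607294] 0.020870748832754693
lens est [0.50282907 0.02264513 0.14129154]
```

View pics/f_crop.png

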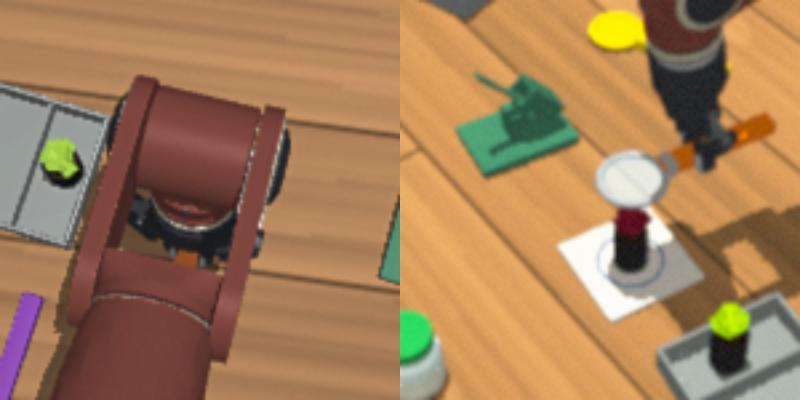

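Emit:
jog_arm(rows=[[[0, 0, 0, 0, 0.001, 0, 0], [0, 0, 0, 0, 0.001, 0, 0], [0, 0, 0, 0, 0, 0, 0], [0, 0, 0, 0, 0, 0, 0], [0, 0, 0, 0, 0, 0, 0], [0, 0, 0, 0, 0, 0, 0], [0, 0, 0, 0, 0, 0, 0], [0, 0, 0, 0, 0, 0, 0]]])

```text
time: 21.85
position: [0.4264, 0.0347, 0.137]
tool_rot: [-171.3, 0.0, 81.3]
wrist_force: [-0.1, -0.6, -1.5]
finger_gap: 0.0212
```

```bash
python3 run3.py; python3 run5.py "[.505,.0225,.141]" "(0,0,-8.7)"
```

```text
22.0 [0.42644489 0.03467666 0.13706189] [-1.71291154e+02  2.87529945e-04  8.13037568e+01] [ -5.6 -13.9 119.1   0.5  83.5 -87. ] [ 0.10913082 -0.13517925 -1.45413561] 0.02055682035832339
lens est [0.50470068 0.02250479 0.1409149 ]
```

View pics/fit5.png

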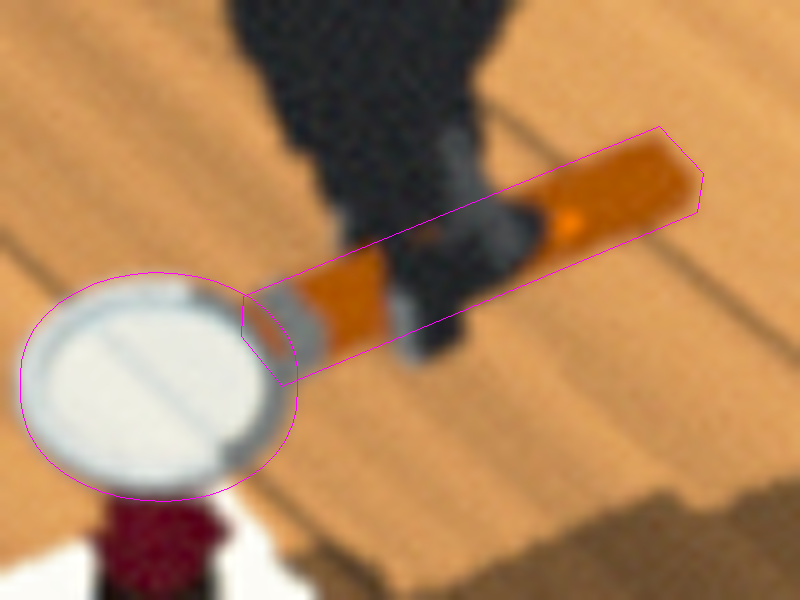

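View pics/f_scene.png

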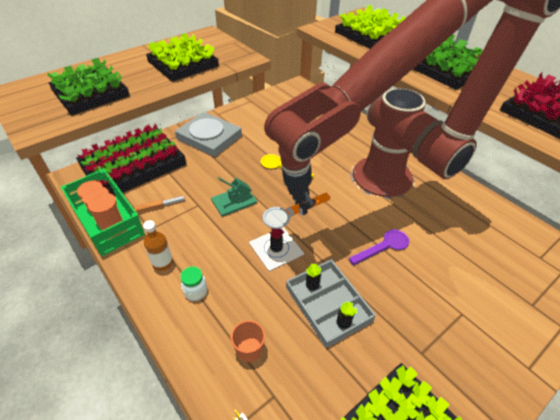

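```bash
python3 - <<'E'
from station import ticket
print(ticket.finish_job())
E
```

```text
the job is handed in; nothing more can be done
None
```

The dark-red seedling now stands upright on the white tile, inside the blue circle. The orange magnifier is out of its holder and held still over the seedling. I handed the job in at about 22 s of the 45 s allowed; no verdict came back.

- **Seedling:** I lowered the pot until the wrist felt contact (about 12 N), eased off and then opened the gripper. The two measurements of where it stands disagree slightly. The arm's reading puts it at (0.506, 0.023) m and the scene camera at (0.503, 0.021) m. Either way the pot is within about 4 mm of the tile centre.
- **Lens position:** By the arm's reading its centre is at (0.505, 0.0225, 0.141) m, which is over the seedling to within about 2 mm. I aimed between the two pot measurements.
- **Lens height:** The lens is about 5 cm above the leaves. That assumes the leaf height given in the task, because the lens hides the leaf tops from the scene camera.
- **Lens tilt:** The lens outline in the scene camera matches a level lens to about 1°. The top camera's view was blocked by the arm, so only the scene camera confirms this.
- **Holding:** The wrist force is only about 1.5 N, roughly the magnifier's weight, so it is touching nothing else.
- **Other things:** In the last picture the green seedlings, bottle, jar, clay pot, dibber and the purple and yellow look-alikes are where they started, as far as they can be seen.

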